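# Set up the drip coffee filter on its cup

## Robot

A 6-joint arm with a two-finger parallel gripper is mounted at the origin on the work surface. World frame = base frame: x ahead of the robot, y to its left, z up, the work surface at z = 0. Lengths are in mm, angles in rad, forces in N, time in s.
With the tool pointing down it reaches from about 350 to 875 mm from the base axis. Payload 4.2 kg.
Tool frame: the origin (TCP) lies at the very end of the fingers, on their centre line; the grasp point (between the pads) lies 19 mm behind it (arm.grasp_offset is the distance from the TCP to the grasp point, in mm); z points along the fingers, y is the direction in which the jaws open and shut (so a half turn about z gives the same grasp; the last joint's range is limited). The gripper opens to 85 mm and grips with 20 to 120 N. Pads are 22 mm wide; open, the fingers measure 114 mm over their backs; the gripper's body (76 mm by 85 mm) begins 54 mm behind the grasp point. The pads swing forward as they close: fully open they stand 13 mm farther back than shut.
Start: joints at [1.478, 0.385, 0.008, 0, -1.194, -0.259], TCP at [215.335, 586.711, 231.312] pointing down, gripper open.
Joint ranges: [-3.14, 3.14], [-1.21, 2.06], [-1.07, 1.41], [-3.16, 2.05], [-2.99, -0.16], [-3.1, 3.1]. Speed limits (rad/s): [2.79, 2.79, 3.14, 3.14, 3.14, 3.14].

## Interface

Orientations are given as a unit quaternion [x, y, z, w].
In Python, from bench import arm gives the robot as it stands.
- The arm moves only by the tool arm_command, never from a script. Its argument "commands" is one flat list of numbers, 4 for each row, row after row: the shift along the tool's x, y, z in m, then the turn about the tool's z in degrees. In form: [tx, ty, tz, roll, tx, ty, tz, roll, ...]. A call has exactly 5 rows; each row shifts and turns the pose as measured when the row begins, along the tool's axes as they then stand; what a row does not reach is not made up. A row lasts 1/10 s, in which the tool goes at most 50 mm and 8.59 degrees, less where a joint would pass 70% of its speed; a pose out of reach is approached as far as the arm can. A call with a gripper value outside its range is refused whole. "jaw" is the opening, from 0 (shut) to 1 (fully open), set as the call begins (left out, the last holds). The fingers move at their own pace and stop on an object; the grip force is fixed at half the most. Time passes only in rows, so rows that do not move let the fingers close, or fill a call up. It gives the time, the measured TCP pose, the force and the opening at its end, in the units of the state.
- arm.read_state(): the state, without advancing time (a new reading comes with each control period).
- arm.get_image(name): name is "side" or "top" or "wrist"; returns the picture (420x560x3 uint8, red, green, blue); there is no depth.
- arm.camera_info(name): a dict with "camera_matrix" (3x3 intrinsics, pixels), "world_from_camera" (4x4, takes a point from camera to world coordinates). Camera axes: x right, y down, z forward; pixel columns grow to the right and rows downward; lengths in mm; the calibration is good to about 2 mm. A picture is of the moment at which its call begins: read the wrist's pose just before it. camera_info takes no time and is no camera call; for the wrist camera it gives the pose at the moment of the call.
- arm.job_done(): hands the job in, once; it reports no verdict.
Trained networks look in the newest picture that a camera, given by its name, has taken for a name from the list of things; names that differ only in an ending like _2 or _b are one class to them, and where a whole thing is asked for, a point or a joint stands for the part that bears it (a point fixed in the world has none). Each returns a list of dicts, best first, with "confidence" (0 to 1); they miss things now and then, are a little off and sometimes report something else, mostly with a low value. They report only what shows in the picture. A call takes as long as a camera call. They do not tell look-alikes from the thing itself.
- arm.regions_of(camera, target): "mask" (420x560 bool, what is visible of it).
- arm.place_of(camera, target): "centre" ([x, y, z] in mm, in the coordinates of the camera as it stood for that picture, good to about 4 mm: a listed point, or the origin of a listed thing).
The state is a dict: "clock": time; "joints": joint angles; "joint_vel": joint speeds; "joint_efforts": joint torques, N m; "position": TCP position; "ee_rot": TCP orientation; "contact_force": force on the tool from outside, world axes, zero at the start; "wrist_torque": the same for the moment, N m; "gripper_width": finger opening in mm.
Only numpy, scipy, OpenCV 4.12 (cv2) and the standard library are available. Lean on these libraries where they do the work, as an engineer would, in place of code of your own. Each camera call takes 0.05 s, during which the arm holds its last target.

## Task

Get the drip coffee ready, one piece at a time from the bottom up: stand the white cup in the middle of its saucer, lay the steel filter base on the cup with its foot in the cup's mouth, stand the brewing chamber in the base's collar, lower the press into the chamber with its stem up, and last put the lid on the chamber. Each piece must sit level and fully home; keep the cup upright, leave the saucer where it is and do not disturb the jar, the scoop or the spoons.

Things in the scene. Friction and masses are not known exactly. Their poses are not given: they have to be found in the camera images.
- saucer: The white ceramic saucer, lying loose on the trolley top (the cup's place, it stays where it is): a shallow dish 130 mm wide at the rim and 15 mm high, with a flat round floor about 78 mm wide, 6 mm above its underside. Its origin is the centre of its underside, z up.
- cup: The white ceramic cup with one ear, standing upright: 70 mm high, 68 mm wide outside and straight-walled from 24 mm up, 60 mm wide inside at the mouth, foot 52 mm wide. The ear sticks out 60 mm from the axis along the cup's own +y, so the cup is gripped from above across its own x. Its origin is the centre of its underside, z up.
- base: The steel base plate of the drip filter, a flat flanged disc lying the right way up: a foot disc 48 mm wide below (0 to 5 mm), that goes loosely inside the cup's mouth, a flange 92 mm wide (5 to 8 mm), whose underside rests on the cup's rim, and on top a round collar standing up from 8 to 20 mm, 69 mm wide outside, 64 mm inside; the floor in the collar is 8 mm up. Grip it across the collar. Its origin is the centre of its underside, z up.
- chamber: The steel brewing chamber of the filter, a plain open cylinder standing mouth up: 55 mm wide, 50 mm high, about 50 mm wide inside, floor 3 mm thick with small holes. It stands loosely within the base's collar. Its origin is the centre of its underside, z up.
- press: The steel press of the filter, standing on its disc: a round disc 42 mm wide and 3 mm thick with an upright thin stem in its centre that ends in a steel knob 16 mm wide, from 46 to 62 mm up. The disc drops loosely into the chamber; the knob then stands 15 mm above the chamber's rim. Its origin is the centre of its underside, z up.
- lid: The steel lid of the filter, lying right way up: a skirt 69 mm wide outside and 64 mm inside (0 to 8 mm), an inner ledge 8 mm above its underside that rests on the chamber's rim, a round flat-topped dome 45 mm wide (11 to 33 mm, hollow, with room for the press's knob) and a black knob 18 mm wide, 33 to 50 mm up. Seated, its skirt reaches 8 mm down outside the chamber. Its origin is the centre of its underside, z up.
- jar: A bystander: glass sugar jar with a wooden stopper, 68 mm wide, 88 mm high. Leave it alone. Its origin is the centre of its underside, z up.
- scoop: A bystander: yellow plastic scoop, 185 mm long, 60 mm wide, about 32 mm high. Leave it alone. Its origin is on the underside where handle and bowl meet, the bowl towards its own +x.
- spoon_a: A bystander: wooden spoon, 260 mm long, lying across the far side of the top, to the right seen from the robot. Leave it alone. Its origin is on the underside near its middle, its bowl towards its own +x.
- spoon_b: A bystander: the other wooden spoon, 260 mm long, lying across the far side of the top, to the left. Leave it alone. Its origin and axes are as those of the first.
Mind the look-alikes: they are no part of the job. What is shaped like the chamber but green or turquoise is not meant.

How it is judged:
By the outcome, as a careful person would: the job done as asked, in the order asked, and still so for the second after the job is handed in, with the robot touching nothing.
It also fails if it takes over 144 s, if anything falls off the work surface, if the arm or the gripper's body presses on something with over 40 N, if the wrist force passes 120 N, or if a joint passes its speed limit or range.

## Working session

There is one attempt and no reset: what is moved stays moved. The work goes in short steps, Python scripts to look and compute and a tool call to move; the robot and the scene stay as the last step left them, time stands still between calls to the robot, and variables do not carry over. Pictures are saved under pics/ and viewed, and the job is handed in when it is done.

Besides the shell and the picture viewer there is one more tool, called after "Call:" as name(argument=value, ...), one argument or row to a line, values as JSON. arm_command: Moves the arm, as the interface text tells. Its arguments: {"type":"object","properties":{"commands":{"type":"array"},"jaw":{"type":"number"}},"required":["commands"]}

```bash
ls; mkdir -p pics
cat > h.py <<'E'
from bench import arm
import numpy as np, cv2
def save(cam,name):
    im=arm.get_image(cam); cv2.imwrite(f'pics/{name}.png',im[:,:,::-1]); return im
def toworld(cam,p,info=None):
    T=np.array((info or arm.camera_info(cam))['world_from_camera']); return (T@np.r_[p,1])[:3]
def ray(cam,uv,z,info=None):
    i=info or arm.camera_info(cam);K=np.array(i['camera_matrix']);T=np.array(i['world_from_camera'])
    d=T[:3,:3]@np.linalg.solve(K,[uv[0],uv[1],1.]);o=T[:3,3];return o+d*(z-o[2])/d[2]
def proj(cam,p,info=None):
    i=info or arm.camera_info(cam);K=np.array(i['camera_matrix']);T=np.linalg.inv(np.array(i['world_from_camera']))
    q=K@(T@np.r_[p,1])[:3];return q[:2]/q[2]
E
python3 - <<'E'
from h import *
print(arm.read_state())
for c in ['top','side','wrist']:
    save(c,c+'0')
    for n in ['saucer','cup','base','chamber','press','lid','jar','scoop','spoon_a']:
        if c=='wrist':continue
        for r in arm.place_of(c,n): print(c,n,round(r['confidence'],2),toworld(c,r['centre']).round(1))
print(arm.camera_info('top'));print(arm.read_state()['clock'])
E
```

```text
pics
{'clock': 0.0, 'joints': array([ 1.47760407e+00,  3.85548338e-01,  6.56743695e-03, -5.28182588e-04,
       -1.19397896e+00, -2.58594118e-01]), 'joint_vel': array([ 0.00130563, -0.00033572, -0.00121733, -0.00028677, -0.0009937 ,
       -0.0019004 ]), 'joint_efforts': array([-2.67365440e-04, -3.92283010e+01,  1.88397700e+01,  4.18614015e+00,
       -4.65971432e-03, -2.65374815e-06]), 'position': array([215.13371689, 586.15879649, 230.19936142]), 'ee_rot': array([ 9.84552974e-01, -1.75083443e-01, -1.55257479e-04,  1.09834506e-03]), 'contact_force': array([-0.39251399,  0.2010182 , -0.34826827]), 'wrist_torque': array([-0.04615025, -0.01290015, -0.01558913]), 'gripper_width': 85.70529855142436}
top saucer 0.59 [435.3 379.3  -1.3]
top cup 0.83 [ 470.9 -347.2    2.5]
top base 0.58 [610.3 -15.8  -1.1]
top chamber 0.8 [626.2 229.    4.1]
top chamber 0.8 [599.  109.   -5.3]
top chamber 0.65 [530.2 225.    1. ]
top press 0.54 [ 467.8 -112.5   -3.1]
top lid 0.8 [ 626.9 -250.5    3.6]
top jar 0.76 [451.2 115.    1.1]
top scoop 0.96 [ 675.6 -431.4   -1.2]
top spoon_a 0.84 [ 752.2 -184.8    1
[... 433 characters left out ...]
p 0.74 [ 680.1 -428.1   -3.8]
side scoop 0.25 [434.4 378.8  -2.8]
side spoon_a 0.82 [ 7.554e+02  1.741e+02 -4.000e-01]
side spoon_a 0.73 [ 756.6 -182.1   -2.3]
{'camera_matrix': array([[481.26753337,   0.        , 284.06835569],
       [  0.        , 481.26753337, 206.25769519],
       [  0.        ,   0.        ,   1.        ]]), 'world_from_camera': array([[-4.68987470e-03, -9.95067181e-01,  9.90924368e-02,
         4.53064213e+02],
       [-9.99988984e-01,  4.68602625e-03, -2.71585909e-04,
        -4.80420046e+01],
       [-1.94103535e-04, -9.90926189e-02, -9.95078196e-01,
         1.38458520e+03],
       [ 0.00000000e+00,  0.00000000e+00,  0.00000000e+00,
         1.00000000e+00]])}
1.05
```

View pics/top0.png

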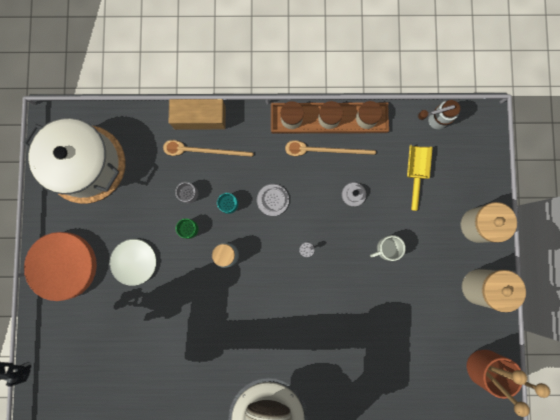

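View pics/side0.png

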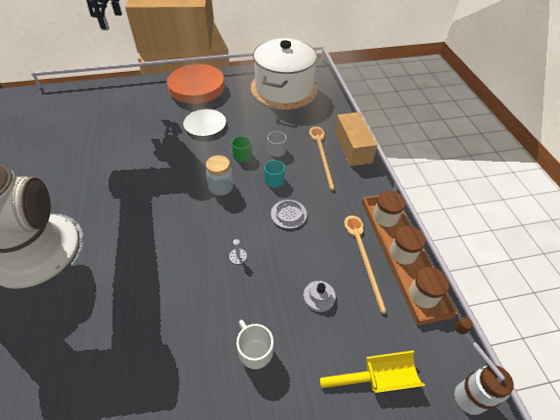

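View pics/wrist0.png

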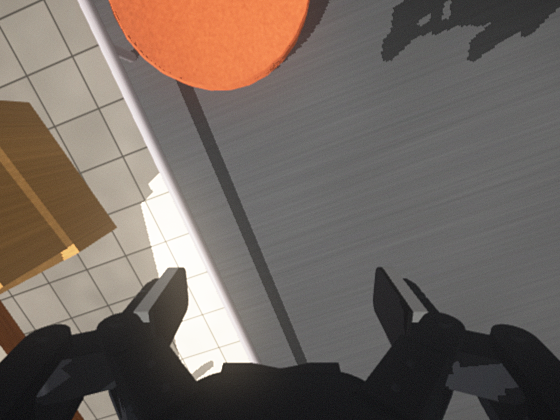

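The top view shows the saucer at (133,262), the cup at (391,247) with its ear to the lower left, and the base at (272,200). The steel chamber is at (186,191); the green and teal ones are look-alikes. The press is at (307,249) and the lid at (354,194). Next I refine these positions with the masks.

```bash
cat >> h.py <<'E'
def phi():
    from scipy.spatial.transform import Rotation as R
    m=R.from_quat(arm.read_state()['ee_rot']).as_matrix(); return np.degrees(np.arctan2(m[1,0],m[0,0]))
def delta(x,y,z,ph=None):
    """tool-frame shift total (m) to reach the world TCP, and roll"""
    from scipy.spatial.transform import Rotation as R
    s=arm.read_state(); m=R.from_quat(s['ee_rot']).as_matrix()
    d=m.T@(np.array([x,y,z])-s['position'])/1000
    r=0 if ph is None else (-(ph-phi())+180)%360-180
    print('pos',s['position'].round(1),'phi',phi().round(1),'d',d.round(4),'roll',round(r,2),'F',s['contact_force'].round(1),'w',round(s['gripper_width'],1),'t',round(s['clock'],2))
    # rows at 45mm/8deg, unrolled order: translation first then roll
def masks(cam,n,z):
    for r in arm.regions_of(cam,n):
        m=r['mask'].astype(np.uint8); c=max(cv2.findContours(m,0,1)[0],key=cv2.contourArea)
        pts=np.array([ray(cam,p[0],z)[:2] for p in c],np.float32)
        (cx,cy),rad=cv2.minEnclosingCircle(pts); h=cv2.fitEllipse(pts)
        print(cam,n,round(r['confidence'],2),'px',c.mean(0)[0].round(),'minenc',round(cx,1),round(cy,1),'D',round(2*rad,1),'ell',np.round(h[0],1),np.round(h[1],1))
E
python3 - <<'E'
from h import *
for c in ['top','side']:
    arm.get_image(c)
    for n,z in [('saucer',15),('cup',70),('base',8),('chamber',50),('press',3),('lid',8)]: masks(c,n,z)
r=arm.regions_of('top','cup')[0]['mask'];ys,xs=np.where(r)
im=arm.get_image('top')
cv2.imwrite('pics/cupz.png',cv2.resize(im[220:280,350:430,::-1],None,fx=8,fy=8))
i=arm.camera_info('wrist');print(i, arm.read_state()['position'])
delta(471,-346,230,-66)
E
```

```text
top saucer 0.82 px [133. 262.] minenc 433.1 380.4 D 132.2 ell [433.2 380.2] [127.6 128.8]
top cup 0.84 px [389. 249.] minenc 463.9 -329.0 D 96.2 ell [ 466.6 -336. ] [64.8 88.4]
top cup 0.63 px [207. 150.] minenc 742.0 162.3 D 246.5 ell [741.8 178.5] [ 48. 226.]
top base 0.9 px [273. 200.] minenc 608.6 -17.2 D 93.9 ell [609.5 -17. ] [89.5 91. ]
top base 0.63 px [226. 255.] minenc 451.6 119.3 D 75.6 ell [451.6 118.8] [68.6 73.6]
top base 0.49 px [354. 195.] minenc 623.7 -249.4 D 68.7 ell [ 621.6 -249.2] [58.  65.9]
top chamber 0.81 px [187. 228.] minenc 525.2 221.2 D 62.9 ell [525.4 221.1] [52.9 62.7]
top chamber 0.75 px [227. 203.] minenc 595.2 110.2 D 62.4 ell [595.7 109.5] [52.8 60.9]
top chamber 0.64 px [187. 193.] minenc 624.5 222.7 D 65.9 ell [625.3 222.8] [54.1 64.9]
top press 0.6 px [187. 192.] minenc 632.4 231.5 D 65.8 ell [632.3 232.1] [55.  65.3]
top press 0.47 px [307. 250.] minenc 465.8 -112.3 D 37.7 ell [ 465.5 -112.9] [34.5 36.1]
top lid 0.88 px [354. 194.] minenc 624.3 -251.0 D 71.9 ell [ 623.5 -250.6] [67.  70.1]
side saucer 0.9 px [204. 122.] minenc 432.4 376.4 D 128.
[... 812 characters left out ...]
 -250.3] [66.8 72.4]
{'camera_matrix': array([[315.96707465,   0.        , 280.26505719],
       [  0.        , 315.96707465, 213.83484745],
       [  0.        ,   0.        ,   1.        ]]), 'world_from_camera': array([[-3.45360863e-01, -8.99935556e-01, -2.66161360e-01,
         2.83623014e+02],
       [-9.38468754e-01,  3.30724007e-01,  9.94888429e-02,
         5.62065651e+02],
       [-1.50759595e-03,  2.84143672e-01, -9.58780528e-01,
         3.72938036e+02],
       [ 0.00000000e+00,  0.00000000e+00,  0.00000000e+00,
         1.00000000e+00]])} [215.33902087 586.70898205 231.31491988]
pos [215.3 586.7 231.3] phi -20.2 d [0.5614 0.7875 0.0013] roll 45.84 F [-1.   0.  -0.4] w 85.3 t 1.85
```

View pics/cupz.png

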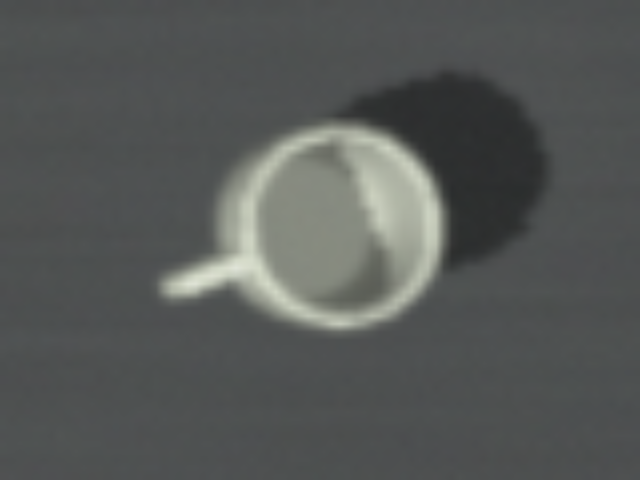

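Call:
arm_command(
  commands=[0.037,0.027,0,0,0.037,0.027,0,0,0.037,0.027,0,0,0.037,0.027,0,0,0.037,0.027,0,0],
  jaw=1,
)

```text
clock: 2.35
position: [343.9, 395.3, 230.1]
ee_rot: [0.985, -0.17, 0.0, -0.001]
contact_force: [0.6, -0.6, 0.9]
gripper_width: 85.6
```

Call:
arm_command(
  commands=[0.037,0.027,0,0,0.037,0.027,0,0,0.037,0.027,0,0,0.037,0.027,0,0,0.037,0.027,0,0],
)

```text
clock: 2.85
position: [477.0, 197.9, 231.9]
ee_rot: [0.986, -0.169, 0.002, -0.002]
contact_force: [0.4, 0.6, 0.1]
gripper_width: 85.4
```

Call:
arm_command(
  commands=[0.017,0.046,0,0,0.017,0.046,0,0,0.017,0.046,0,0,0.017,0.046,0,0,0.017,0.046,0,0],
)

```text
clock: 3.35
position: [482.9, -52.2, 231.8]
ee_rot: [0.986, -0.168, 0.004, -0.003]
contact_force: [0.5, 0.3, -0.2]
gripper_width: 85.4
```

Run:
```python
from h import *
print(ray('top',(392.2,247.7),70))
delta(471,-346,230,-71)
```

```text
[ 469.24380649 -342.15266065   70.        ]
pos [482.9 -52.2 231.8] phi -19.4 d [0.0863 0.2811 0.0003] roll 51.61 F [ 0.5  0.3 -0.2] w 85.4 t 3.35
```

Call:
arm_command(
  commands=[0.017,0.046,0,0,0.017,0.046,0,0,0.017,0.046,0,0,0.017,0.046,0,0,0.017,0.046,0,0],
)

```text
clock: 3.85
position: [485.5, -302.4, 232.8]
ee_rot: [0.986, -0.168, 0.006, -0.003]
contact_force: [1.0, 0.0, -0.7]
gripper_width: 85.4
```

Call:
arm_command(
  commands=[0,0.047,0,8.5,0,0,0,8.5,0,0,0,8.5,0,0,0,8.5,0,0,0,8.5],
)

```text
clock: 4.35
position: [467.3, -357.0, 230.8]
ee_rot: [0.854, -0.52, 0.005, -0.004]
contact_force: [-0.6, 0.0, -0.5]
gripper_width: 85.4
```

Call:
arm_command(
  commands=[0,0,0,8.5,0,0,0,0,0,0,0,0,0,0,0,0,0,0,0,0],
)

```text
clock: 4.85
position: [467.2, -357.2, 230.9]
ee_rot: [0.815, -0.579, 0.004, -0.005]
contact_force: [0.6, -0.6, 0.1]
gripper_width: 85.5
```

Run:
```python
from h import *
save('wrist','w1'); masks('wrist','cup',70)
for r in arm.place_of('wrist','cup'): print(r['confidence'],toworld('wrist',r['centre']))
delta(470,-343,230,-71)
print(arm.camera_info('wrist'))
```

```text
wrist cup 0.95 px [276. 210.] minenc 467.2 -339.0 D 87.8 ell [ 470.4 -343.1] [63.2 79.2]
0.78 [ 471.21124115 -341.57844654    2.13922249]
pos [ 467.2 -357.3  230.9] phi -70.9 d [-0.0125 -0.0073  0.001 ] roll 0.14 F [-0.7  0.5  0.5] w 85.1 t 5.0
{'camera_matrix': array([[315.96707465,   0.        , 280.26505719],
       [  0.        , 315.96707465, 213.83484745],
       [  0.        ,   0.        ,   1.        ]]), 'world_from_camera': array([[-9.44881999e-01, -3.17400014e-01, -8.03445032e-02,
         4.89527436e+02],
       [-3.27123237e-01,  9.04898259e-01,  2.72304112e-01,
        -4.25619776e+02],
       [-1.37257279e-02,  2.83577808e-01, -9.58850995e-01,
         3.72628064e+02],
       [ 0.00000000e+00,  0.00000000e+00,  0.00000000e+00,
         1.00000000e+00]])}
```

View pics/w1.png

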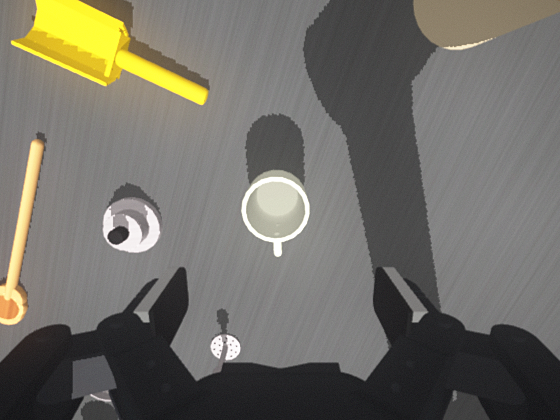

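Run:
```python
from h import *
for p in [(275.5,209.5),(242,209.5),(309,209.5),(275.5,177),(275.5,243)]: print(ray('wrist',p,70))
for p in (277.5,250),: print(ray('wrist',p,45))
delta(471,-343,70,-71)
from scipy.spatial.transform import Rotation as R
print(R.from_quat(arm.read_state()['ee_rot']).as_matrix()[:,2])
```

```text
[ 470.11580438 -342.35748812   70.        ]
[ 501.6314135  -331.31036397   70.        ]
[ 438.69534808 -353.37125847   70.        ]
[ 480.64942651 -373.20974602   70.        ]
[ 458.56834043 -308.53575695   70.        ]
[ 451.18399409 -291.65719429   45.        ]
pos [ 467.2 -357.3  230.9] phi -70.9 d [-0.0125 -0.0062  0.161 ] roll 0.14 F [-0.7  0.5  0.5] w 85.1 t 5.0
[ 0.01281905  0.00268752 -0.99991422]
```

Call:
arm_command(
  commands=[-0.0135,-0.0076,0,0,0,0,0.04,0,0,0,0.04,0,0,0,0.03,0,0,0,0,0],
)

```text
clock: 5.5
position: [473.9, -339.1, 120.7]
ee_rot: [0.816, -0.579, 0.008, -0.006]
contact_force: [0.9, 1.0, -0.3]
gripper_width: 85.6
```

Run:
```python
from h import *
delta(470,-342.3,28,-71)
from scipy.spatial.transform import Rotation as R
print(R.from_quat(arm.read_state()['ee_rot']).as_matrix()[:,2])
```

```text
pos [ 473.9 -339.1  120.7] phi -70.7 d [0.0011 0.0064 0.0926] roll 0.29 F [ 0.9  1.  -0.3] w 85.6 t 5.5
[ 1.93269252e-02  1.67506428e-04 -9.99813204e-01]
```

Call:
arm_command(
  commands=[0.001,0.0064,0.03,0,0,0,0.03,0,0,0,0.025,0,0,0,0.008,0,0,0,0,0],
)

```text
clock: 6.0
position: [476.8, -343.2, 33.5]
ee_rot: [0.817, -0.576, 0.015, -0.006]
contact_force: [-0.5, 0.8, 0.5]
gripper_width: 85.7
```

```bash
cat >> h.py <<'E'
def tilt():
    from scipy.spatial.transform import Rotation as R
    m=R.from_quat(arm.read_state()['ee_rot']).as_matrix(); print('zaxis',m[:,2].round(4),'in tool: ',(m.T@[0,0,-1]).round(4))
E
python3 - <<'E'
from h import *
delta(470,-342.3,28,-71);tilt()
E
```

```text
pos [ 476.8 -343.2   33.5] phi -70.4 d [-0.0032  0.0063  0.0053] roll 0.62 F [-0.5  0.8  0.5] w 85.7 t 6.0
zaxis [ 0.031  -0.0071 -0.9995] in tool:  [-0.0171  0.0268  0.9995]
```

Call:
arm_command(
  commands=[0,0,-0.04,0,0,0,-0.04,0,0,0,0,0,0,0,0,0,0,0,0,0],
)

```text
clock: 6.5
position: [478.4, -343.8, 125.2]
ee_rot: [0.818, -0.575, 0.021, -0.007]
contact_force: [-0.3, 0.4, -0.9]
gripper_width: 85.7
```

Run:
```python
from h import *
delta(470,-342.3,120,-71);tilt()
```

```text
pos [ 478.4 -343.8  125.2] phi -70.2 d [-0.0044  0.0075  0.0048] roll 0.77 F [-0.3  0.4 -0.9] w 85.7 t 6.5
zaxis [ 0.0419 -0.0133 -0.999 ] in tool:  [-0.0267  0.0349  0.999 ]
```

Call:
arm_command(
  commands=[0,0,0,0,0,0,0,0,0,0,0,0,0,0,0,0,0,0,0,0],
)

```text
clock: 7.0
position: [477.1, -343.2, 122.9]
ee_rot: [0.818, -0.575, 0.019, -0.006]
contact_force: [-0.2, 0.2, 0.7]
gripper_width: 85.4
```

Run:
```python
from h import *
delta(470,-342.3,120,-71);tilt()
```

```text
pos [ 477.1 -343.2  122.9] phi -70.2 d [-0.0033  0.0064  0.0026] roll 0.76 F [-0.2  0.2  0.7] w 85.4 t 7.0
zaxis [ 0.0373 -0.0114 -0.9992] in tool:  [-0.0233  0.0312  0.9992]
```

Call:
arm_command(
  commands=[0,0.001,0,0,0,0.001,0,0,0,0.001,0,0,0,0.001,0,0,0,0.001,0,0],
)

```text
clock: 7.5
position: [471.7, -345.0, 121.9]
ee_rot: [0.818, -0.575, 0.018, -0.006]
contact_force: [0.1, 0.3, 0.4]
gripper_width: 85.3
```

Run:
```python
from h import *
delta(470,-342.3,120,-71);tilt()
```

```text
pos [ 471.7 -345.   121.9] phi -70.2 d [-0.0032  0.0008  0.0018] roll 0.76 F [0.1 0.3 0.4] w 85.3 t 7.5
zaxis [ 0.0358 -0.0108 -0.9993] in tool:  [-0.0223  0.03    0.9993]
```

Call:
arm_command(
  commands=[-0.001,0.001,0,0,-0.001,0.001,0,0,-0.001,0.001,0,0,0,0.001,0,0,0,0.001,0,0],
)

```text
clock: 8.0
position: [465.5, -343.7, 121.9]
ee_rot: [0.818, -0.575, 0.018, -0.006]
contact_force: [0.7, 0.7, 0.2]
gripper_width: 85.8
```

Run:
```python
from h import *
delta(470,-342.3,120,-71);tilt()
```

```text
pos [ 465.5 -343.7  121.9] phi -70.2 d [ 0.0001 -0.0047  0.0021] roll 0.76 F [0.7 0.7 0.2] w 85.8 t 8.0
zaxis [ 0.0361 -0.0109 -0.9993] in tool:  [-0.0225  0.0303  0.9993]
```

Call:
arm_command(
  commands=[0,0,-0.05,0,0,0,0,0,0,0,0,0,0,0,0,0,0,0,0,0],
)

```text
clock: 8.5
position: [463.5, -343.5, 173.1]
ee_rot: [0.818, -0.575, 0.018, -0.006]
contact_force: [-1.4, 0.1, -0.1]
gripper_width: 85.0
```

Run:
```python
from h import *
delta(470,-342.3,120,-71);tilt()
```

```text
pos [ 463.5 -343.5  173.1] phi -70.2 d [-0.0001 -0.0049  0.0533] roll 0.77 F [-1.4  0.1 -0.1] w 85.0 t 8.5
zaxis [ 0.0358 -0.0114 -0.9993] in tool:  [-0.0228  0.0299  0.9993]
```

Call:
arm_command(
  commands=[-0.033,0.023,0,0,-0.033,0.023,0,0,0,0,0,0,0,0,0,0,0,0,0,0],
)

```text
clock: 9.0
position: [395.1, -295.6, 166.8]
ee_rot: [0.818, -0.575, 0.015, -0.005]
contact_force: [0.0, -0.1, 0.5]
gripper_width: 85.2
```

Run:
```python
from h import *
delta(470,-342.3,120,-71);tilt()
```

```text
pos [ 395.1 -295.6  166.8] phi -70.2 d [ 0.0683 -0.0534  0.0496] roll 0.77 F [ 0.  -0.1  0.5] w 85.2 t 9.0
zaxis [ 0.0308 -0.01   -0.9995] in tool:  [-0.0198  0.0256  0.9995]
```

Call:
arm_command(
  commands=[0.033,-0.023,0,0,0.033,-0.023,0,0,0,0,0,0,0,0,0,0,0,0,0,0],
)

```text
clock: 9.5
position: [464.2, -345.0, 166.9]
ee_rot: [0.818, -0.575, 0.014, -0.004]
contact_force: [-0.2, 0.2, -0.1]
gripper_width: 85.3
```

Run:
```python
from h import *
delta(470,-342.3,120,-71);tilt()
```

```text
pos [ 464.2 -345.   166.9] phi -70.3 d [-0.0015 -0.0052  0.047 ] roll 0.75 F [-0.2  0.2 -0.1] w 85.3 t 9.5
zaxis [ 0.0283 -0.0093 -0.9996] in tool:  [-0.0183  0.0235  0.9996]
```

Call:
arm_command(
  commands=[-0.04,0.028,0,0,-0.04,0.028,0,0,-0.04,0.028,0,0,0,0,0,0,0,0,0,0],
)

```text
clock: 10.0
position: [336.5, -256.7, 159.2]
ee_rot: [0.818, -0.575, 0.011, -0.004]
contact_force: [0.9, -0.4, 0.3]
gripper_width: 85.4
```

Run:
```python
from h import *
delta(470,-342.3,120,-71);tilt()
```

```text
pos [ 336.5 -256.7  159.2] phi -70.3 d [ 0.1251 -0.0959  0.0428] roll 0.74 F [ 0.9 -0.4  0.3] w 85.4 t 10.0
zaxis [ 0.0226 -0.0073 -0.9997] in tool:  [-0.0145  0.0188  0.9997]
```

Call:
arm_command(
  commands=[0.04,-0.028,0,0,0.04,-0.028,0,0,0.04,-0.028,0,0,0,0,0,0,0,0,0,0],
)

```text
clock: 10.5
position: [457.9, -344.0, 160.6]
ee_rot: [0.818, -0.575, 0.01, -0.003]
contact_force: [-0.6, 0.1, -1.0]
gripper_width: 85.2
```

Run:
```python
from h import *
delta(470,-342.3,120,-71);tilt()
```

```text
pos [ 457.9 -344.   160.6] phi -70.2 d [ 0.002  -0.0112  0.0408] roll 0.77 F [-0.6  0.1 -1. ] w 85.2 t 10.5
zaxis [ 0.0204 -0.0061 -0.9998] in tool:  [-0.0126  0.0171  0.9998]
```

Call:
arm_command(
  commands=[-0.04,0.028,0,0,-0.04,0.028,0,0,-0.04,0.028,0,0,0,0,0,0,0,0,0,0],
)

```text
clock: 11.0
position: [331.1, -256.1, 153.8]
ee_rot: [0.818, -0.575, 0.007, -0.003]
contact_force: [1.0, -0.6, 0.6]
gripper_width: 85.2
```

Call:
arm_command(
  commands=[0.04,-0.028,0,0,0.04,-0.028,0,0,0.04,-0.028,0,0,0,0,0,0,0,0,0,0],
)

```text
clock: 11.5
position: [452.5, -343.5, 154.6]
ee_rot: [0.818, -0.575, 0.007, -0.003]
contact_force: [-0.2, 0.6, 0.2]
gripper_width: 85.6
```

Call:
arm_command(
  commands=[-0.04,0.028,0,0,-0.04,0.028,0,0,-0.04,0.028,0,0,0,0,0,0,0,0,0,0],
)

```text
clock: 12.0
position: [325.7, -255.6, 149.2]
ee_rot: [0.818, -0.576, 0.004, -0.002]
contact_force: [0.4, -0.3, 0.8]
gripper_width: 85.5
```

Call:
arm_command(
  commands=[0.04,-0.028,0,0,0.04,-0.028,0,0,0.04,-0.028,0,0,0,0,0,0,0,0,0,0],
)

```text
clock: 12.5
position: [447.1, -342.9, 149.3]
ee_rot: [0.818, -0.575, 0.004, -0.002]
contact_force: [0.3, 0.3, 0.1]
gripper_width: 85.2
```

Run:
```python
from h import *
delta(470,-342.3,120,-71);tilt()
```

```text
pos [ 447.1 -342.9  149.3] phi -70.3 d [ 0.0071 -0.0215  0.0295] roll 0.74 F [0.3 0.3 0.1] w 85.2 t 12.5
zaxis [ 8.4e-03 -9.0e-04 -1.0e+00] in tool:  [-0.0037  0.0076  1.    ]
```

Call:
arm_command(
  commands=[0.007,-0.0215,0,0.7,0,0,0,0,0,0,0.02,0,0,0,0.02,0,0,0,0.02,0],
)

```text
clock: 13.0
position: [470.6, -342.0, 92.2]
ee_rot: [0.814, -0.58, 0.008, -0.003]
contact_force: [0.0, 1.7, 0.2]
gripper_width: 85.4
```

Run:
```python
from h import *
delta(470,-342.3,28,-71);tilt()
```

```text
pos [ 470.6 -342.    92.2] phi -70.9 d [-0.0005  0.0016  0.0642] roll 0.05 F [0.  1.7 0.2] w 85.4 t 13.0
zaxis [ 0.0159 -0.0038 -0.9999] in tool:  [-0.0088  0.0138  0.9999]
```

Call:
arm_command(
  commands=[0,0.0016,0.016,0,0,0,0.016,0,0,0,0.016,0,0,0,0.014,0,0,0,0,0],
)

```text
clock: 13.5
position: [463.6, -339.7, 27.8]
ee_rot: [0.814, -0.58, 0.005, -0.003]
contact_force: [0.3, -0.1, -0.2]
gripper_width: 85.8
```

Run:
```python
from h import *
delta(470,-342.3,28,-71);tilt()
save('wrist','w2')
```

```text
pos [ 463.6 -339.7   27.8] phi -70.9 d [ 0.0046 -0.0052 -0.0001] roll 0.06 F [ 0.3 -0.1 -0.2] w 85.8 t 13.5
zaxis [ 1.130e-02 -8.000e-04 -9.999e-01] in tool:  [-0.0044  0.0105  0.9999]
```

View pics/w2.png

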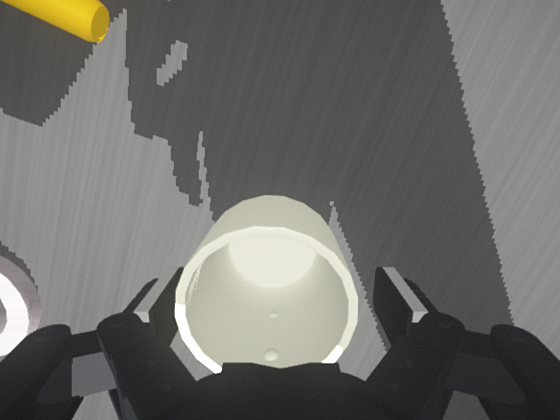

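Call:
arm_command(
  commands=[0.0045,-0.0052,0,0,0,0,0,0,0,0,0,0,0,0,0,0,0,0,0,0],
)

```text
clock: 14.05
position: [473.0, -343.5, 33.3]
ee_rot: [0.815, -0.58, 0.009, -0.004]
contact_force: [0.2, 1.1, -0.2]
gripper_width: 85.5
```

Run:
```python
from h import *
delta(470,-342.3,28,-71);tilt()
save('wrist','w3')
```

```text
pos [ 473.  -343.5   33.3] phi -70.9 d [-0.0021  0.0025  0.0052] roll 0.13 F [ 0.2  1.1 -0.2] w 85.5 t 14.05
zaxis [ 0.0196 -0.0047 -0.9998] in tool:  [-0.0108  0.017   0.9998]
```

View pics/w3.png

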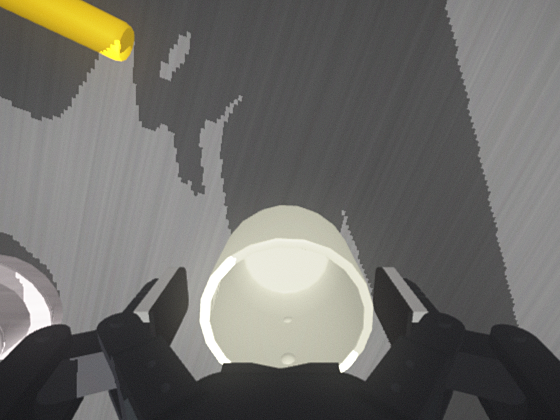

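Call:
arm_command(
  commands=[0,0,0,0,0,0,0,0,0,0,0,0,0,0,0,0,0,0,0,0],
)

```text
clock: 14.6
position: [472.8, -343.4, 33.2]
ee_rot: [0.815, -0.58, 0.009, -0.004]
contact_force: [-0.8, -0.5, -0.4]
gripper_width: 85.1
```

Run:
```python
from h import *
delta(470,-342.3,28,-71);tilt();print(arm.read_state()['joint_vel'].round(3))
```

```text
pos [ 472.8 -343.4   33.2] phi -70.9 d [-0.002   0.0024  0.0051] roll 0.13 F [-0.8 -0.5 -0.4] w 85.1 t 14.6
zaxis [ 0.0193 -0.0045 -0.9998] in tool:  [-0.0106  0.0167  0.9998]
[-0.     0.001 -0.002 -0.001 -0.002 -0.   ]
```

Call:
arm_command(
  commands=[-0.001,0.0012,0.002,0,-0.001,0.0012,0.002,0,0,0,0,0,0,0,0,0,0,0,0,0],
)

```text
clock: 15.1
position: [469.4, -342.1, 28.5]
ee_rot: [0.815, -0.58, 0.009, -0.004]
contact_force: [0.2, -1.1, -0.8]
gripper_width: 85.3
```

Call:
arm_command(
  commands=[0,0,0,0,0,0,0,0,0,0,0,0,0,0,0,0,0,0,0,0],
  jaw=0.5,
)

```text
clock: 15.6
position: [469.9, -342.3, 29.1]
ee_rot: [0.815, -0.58, 0.009, -0.004]
contact_force: [-0.0, 0.3, 1.0]
gripper_width: 65.8
```

Run:
```python
from h import *
delta(470,-342.3,28,-71);tilt();print(arm.read_state()['joint_vel'].round(3))
save('wrist','w4')
```

```text
pos [ 469.9 -342.3   29.1] phi -70.8 d [-0.     -0.0001  0.0011] roll 0.15 F [-0.   0.3  1. ] w 65.8 t 15.6
zaxis [ 0.0194 -0.0048 -0.9998] in tool:  [-0.0109  0.0167  0.9998]
[ 0.    -0.    -0.001  0.001  0.001 -0.003]
```

View pics/w4.png

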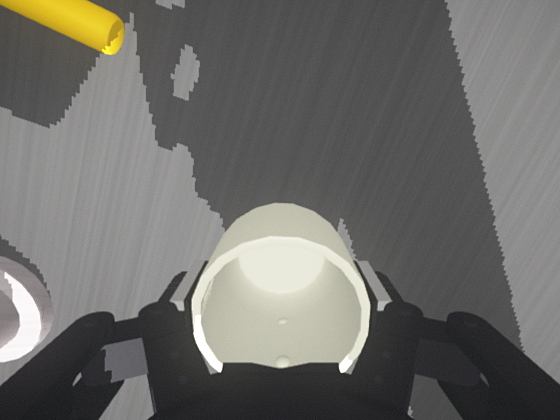

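Call:
arm_command(
  commands=[0,0,-0.015,0,0,0,-0.025,0,0,0,-0.03,0,0,0,-0.03,0,0,0,-0.025,0],
  jaw=0.3,
)

```text
clock: 16.15
position: [461.4, -338.5, 148.4]
ee_rot: [0.814, -0.581, -0.002, -0.003]
contact_force: [-0.3, -0.2, -3.2]
gripper_width: 65.8
```

Call:
arm_command(
  commands=[0,0,-0.01,0,0,0,0,0,0,0,0,0,0,0,0,0,0,0,0,0],
)

```text
clock: 16.65
position: [459.9, -337.3, 156.1]
ee_rot: [0.813, -0.582, -0.004, -0.003]
contact_force: [0.3, -0.4, -3.4]
gripper_width: 65.2
```

Run:
```python
from h import *
delta(433,378.5,165,-71);tilt();print(arm.read_state()['joint_vel'].round(3))
save('side','s1')
```

```text
pos [ 459.9 -337.3  156.1] phi -71.2 d [-0.6862 -0.2058 -0.0017] roll -0.15 F [ 0.3 -0.4 -3.4] w 65.2 t 16.65
zaxis [-0.0027  0.0099 -0.9999] in tool:  [1.030e-02 7.000e-04 9.999e-01]
[ 0.002  0.016 -0.014 -0.004  0.005  0.001]
```

View pics/s1.png

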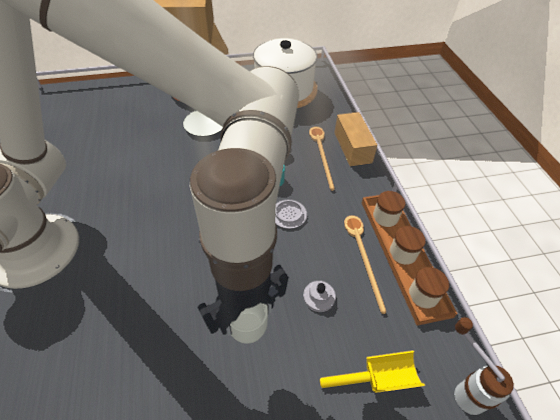

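Call:
arm_command(
  commands=[-0.02,-0.006,0,0,-0.04,-0.012,0,0,-0.045,-0.0135,0,0,-0.045,-0.0135,0,0,-0.045,-0.0135,0,0],
)

```text
clock: 17.2
position: [451.9, -132.6, 153.4]
ee_rot: [0.81, -0.586, -0.006, -0.002]
contact_force: [1.3, 0.4, -3.1]
gripper_width: 65.8
```

Call:
arm_command(
  commands=[-0.045,-0.0135,0,0,-0.045,-0.0135,0,0,-0.045,-0.0135,0,0,-0.045,-0.0135,0,0,-0.045,-0.0135,0,0],
)

```text
clock: 17.7
position: [443.0, 111.2, 154.5]
ee_rot: [0.81, -0.586, -0.007, -0.001]
contact_force: [1.4, -0.5, -2.9]
gripper_width: 66.1
```

Run:
```python
from h import *
delta(433,378.5,165,-71);tilt();print(arm.read_state()['joint_vel'].round(3))
```

```text
pos [443.  111.2 154.5] phi -71.8 d [-0.2571 -0.074  -0.008 ] roll -0.79 F [ 1.4 -0.5 -2.9] w 66.1 t 17.7
zaxis [-0.0102  0.0091 -0.9999] in tool:  [ 0.0119 -0.0069  0.9999]
[ 0.998  0.129  0.178  0.004 -0.029 -0.988]
```

Call:
arm_command(
  commands=[-0.045,-0.0135,0,0,-0.045,-0.0135,0,0,-0.045,-0.0135,0,0,-0.045,-0.0135,0,0,-0.035,-0.01,0,0],
)

```text
clock: 18.2
position: [433.2, 345.8, 154.6]
ee_rot: [0.811, -0.585, -0.007, 0.001]
contact_force: [1.0, -0.8, -3.2]
gripper_width: 65.7
```

Call:
arm_command(
  commands=[-0.015,-0.005,0,0,0,0,0,0,0,0,0,0,0,0,0,0,0,0,0,0],
)

```text
clock: 18.7
position: [431.9, 363.4, 151.6]
ee_rot: [0.812, -0.584, -0.007, 0.003]
contact_force: [-0.6, -0.5, -2.8]
gripper_width: 65.9
```

Run:
```python
from h import *
delta(433,378.5,100,-71);tilt();print(arm.read_state()['joint_vel'].round(3))
save('wrist','w5');save('top','t5')
for c in ['top','side']:
    if c=='side':arm.get_image(c)
    for r in arm.place_of(c,'saucer'): print(r['confidence'],toworld(c,r['centre']))
```

```text
pos [431.9 363.4 151.6] phi -71.4 d [-0.0136 -0.0065  0.0516] roll -0.4 F [-0.6 -0.5 -2.8] w 65.9 t 18.7
zaxis [-0.015   0.0022 -0.9999] in tool:  [ 0.0069 -0.0135  0.9999]
[-0.013 -0.006 -0.012  0.001 -0.003  0.001]
0.6 [431.22717437 382.53400413  -0.51280919]
```

View pics/w5.png

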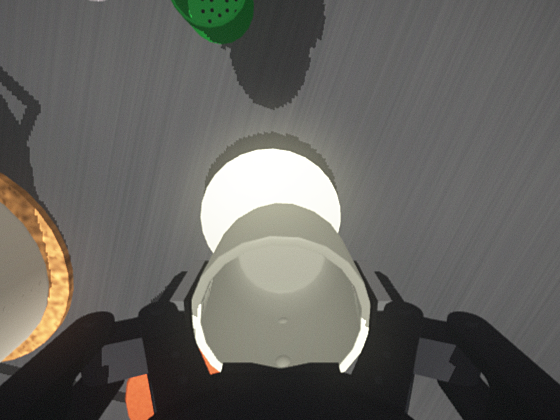

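Run:
```python
from h import *
im=cv2.imread('pics/w5.png'); m=(im.min(2)>235).astype(np.uint8); m[:,:190]=0;m[:,350:]=0;m[235:]=0
c=max(cv2.findContours(m,0,1)[0],key=cv2.contourArea)[:,0]
pts=np.array([ray('wrist',p,15)[:2] for p in c if p[1]<215])
from scipy.optimize import least_squares
f=least_squares(lambda q:np.hypot(*(pts-q[:2]).T)-q[2],[433,379,65],loss='soft_l1');print(f.x,np.abs(f.fun).max())
f=least_squares(lambda q:np.hypot(*(pts-q[:2]).T)-65,[433,379],loss='soft_l1');print(f.x)
```

```text
[434.94007185 382.20744686  62.57734914] 48.6147513415408
[433.929569  385.1831712]
```

Call:
arm_command(
  commands=[-0.0154,-0.0063,0,0,0,0,0,0,0,0,0.02,0,0,0,0.025,0,0,0,0.025,0],
)

```text
clock: 19.45
position: [435.5, 386.6, 85.7]
ee_rot: [0.813, -0.583, -0.006, -0.004]
contact_force: [-0.9, -0.3, -3.4]
gripper_width: 65.9
```

Call:
arm_command(
  commands=[0,0,0,0,0,0,0,0,0,0,0,0,0,0,0,0,0,0,0,0],
)

```text
clock: 19.95
position: [435.6, 387.2, 86.1]
ee_rot: [0.813, -0.582, -0.006, -0.003]
contact_force: [-0.1, 0.5, -2.3]
gripper_width: 65.7
```

Run:
```python
from h import *
delta(433,380,36,-71);tilt();print(arm.read_state()['joint_vel'].round(3))
```

```text
pos [435.6 387.2  86.1] phi -71.2 d [0.0067 0.0047 0.05  ] roll -0.24 F [-0.1  0.5 -2.3] w 65.7 t 19.95
zaxis [-0.006   0.0123 -0.9999] in tool:  [ 0.0136 -0.0017  0.9999]
[ 0.    -0.014  0.013  0.001 -0.004 -0.   ]
```

Call:
arm_command(
  commands=[0.0067,0.0047,0.01,0,0,0,0.012,0,0,0,0.012,0,0,0,0.008,0,0,0,0,0],
)

```text
clock: 20.45
position: [432.9, 379.1, 41.4]
ee_rot: [0.813, -0.583, -0.006, -0.004]
contact_force: [-0.4, -0.1, -2.8]
gripper_width: 65.9
```

Call:
arm_command(
  commands=[0,0,0,0,0,0,0,0,0,0,0,0,0,0,0,0,0,0,0,0],
)

```text
clock: 20.95
position: [433.5, 379.9, 41.6]
ee_rot: [0.813, -0.582, -0.006, -0.004]
contact_force: [0.1, 1.3, -2.3]
gripper_width: 65.7
```

Run:
```python
from h import *
delta(433,380,36,-71);tilt();save('side','s6');save('wrist','w6')
```

```text
pos [433.5 379.9  41.6] phi -71.2 d [-0.0002  0.0004  0.0056] roll -0.23 F [ 0.1  1.3 -2.3] w 65.7 t 20.95
zaxis [-0.0044  0.014  -0.9999] in tool:  [1.470e-02 3.000e-04 9.999e-01]
```

View pics/s6.png

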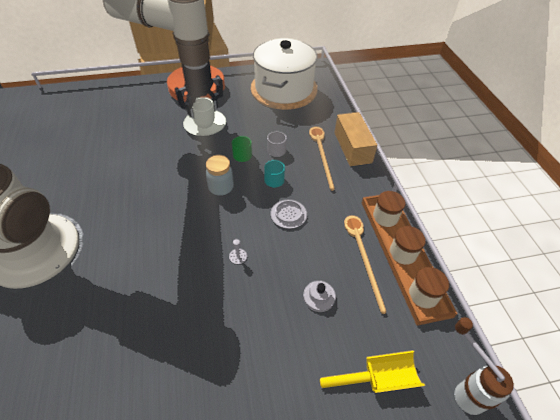

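View pics/w6.png

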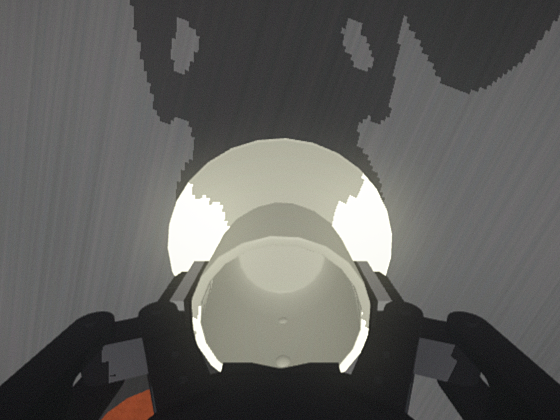

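Run:
```python
from h import *
edge=[(168,235),(392,235),(175,200),(384,200),(200,170),(360,170),(230,150),(330,150),(280,138.5),(170,255),(391,255)]
P=np.array([ray('wrist',p,15)[:2] for p in edge])
from scipy.optimize import least_squares
for R in (None,):
  f=least_squares(lambda q:np.hypot(*(P-q[:2]).T)-q[2],[433,379,65]);print(f.x,f.fun.round(1))
```

```text
[433.71945272 381.76366101  64.2991819 ] [ 0.1  0.   1.2  0.7 -0.2 -0.2 -0.3 -0.3 -0.  -0.7 -0.2]
```

Call:
arm_command(
  commands=[-0.0015,-0.0005,0.001,0,0,0,0.0015,0,0,0,0.0015,0,0,0,0.001,0,0,0,0,0],
)

```text
clock: 21.55
position: [433.4, 381.7, 36.3]
ee_rot: [0.813, -0.582, -0.006, -0.005]
contact_force: [-0.9, 0.1, -2.9]
gripper_width: 65.7
```

Run:
```python
from h import *
delta(433.7,381.5,35,-71);tilt()
```

```text
pos [433.4 381.7  36.3] phi -71.2 d [ 0.0003 -0.0002  0.0013] roll -0.23 F [-0.9  0.1 -2.9] w 65.7 t 21.55
zaxis [-0.0043  0.0144 -0.9999] in tool:  [1.500e-02 6.000e-04 9.999e-01]
```

Call:
arm_command(
  commands=[0,0,0.001,0,0,0,0,0,0,0,0.001,0,0,0,0,0,0,0,0,0],
)

```text
clock: 22.05
position: [433.5, 382.1, 35.5]
ee_rot: [0.813, -0.582, -0.006, -0.005]
contact_force: [0.2, 0.4, -1.5]
gripper_width: 65.6
```

Run:
```python
from h import *
delta(433.7,381.5,35,-71);tilt()
```

```text
pos [433.5 382.1  35.5] phi -71.2 d [0.0006 0.     0.0005] roll -0.21 F [ 0.2  0.4 -1.5] w 65.6 t 22.05
zaxis [-0.0035  0.0151 -0.9999] in tool:  [0.0154 0.0015 0.9999]
```

Call:
arm_command(
  commands=[0,0,0.001,0,0,0,0,0,0,0,0,0,0,0,0,0,0,0,0,0],
)

```text
clock: 22.55
position: [433.5, 382.2, 35.4]
ee_rot: [0.813, -0.582, -0.006, -0.005]
contact_force: [-1.3, -0.4, 0.1]
gripper_width: 65.6
```

Call:
arm_command(
  commands=[0,0,0,0,0,0,0,0,0,0,0,0,0,0,0,0,0,0,0,0],
  jaw=1,
)

```text
clock: 23.05
position: [434.9, 383.6, 36.0]
ee_rot: [0.813, -0.582, -0.005, -0.007]
contact_force: [-1.0, 0.5, 0.1]
gripper_width: 85.3
```

Run:
```python
from h import *
delta(433.7,381.5,165,-71);tilt();save('wrist','w7')
```

```text
pos [434.9 383.6  36. ] phi -71.1 d [-0.0006  0.0011 -0.1291] roll -0.15 F [-1.   0.5  0.1] w 85.3 t 23.05
zaxis [-5.000e-04  1.810e-02 -9.998e-01] in tool:  [0.0173 0.0054 0.9998]
```

View pics/w7.png

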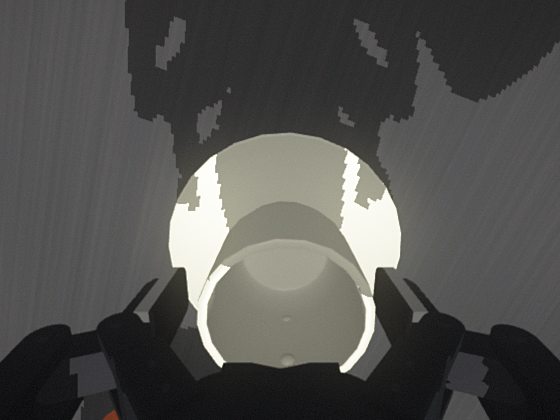

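Call:
arm_command(
  commands=[0,0,-0.01,0,0,0,-0.02,0,0,0,-0.03,0,0,0,-0.04,0,0,0,-0.04,0],
)

```text
clock: 23.6
position: [432.9, 378.0, 176.4]
ee_rot: [0.813, -0.582, -0.005, -0.0]
contact_force: [0.1, 1.5, 0.1]
gripper_width: 85.1
```

Call:
arm_command(
  commands=[0,0,-0.03,0,0,0,0,0,0,0,0,0,0,0,0,0,0,0,0,0],
)

```text
clock: 24.1
position: [434.6, 379.2, 216.7]
ee_rot: [0.813, -0.582, -0.005, -0.008]
contact_force: [-0.3, -0.3, -0.6]
gripper_width: 85.1
```

Run:
```python
from h import *
delta(609,-17,200,-90);tilt();save('wrist','w8')
```

```text
pos [434.6 379.2 216.7] phi -71.1 d [ 0.4315 -0.0369  0.0096] roll 18.86 F [-0.3 -0.3 -0.6] w 85.1 t 24.1
zaxis [ 6.000e-04  1.810e-02 -9.998e-01] in tool:  [0.0169 0.0065 0.9998]
```

View pics/w8.png

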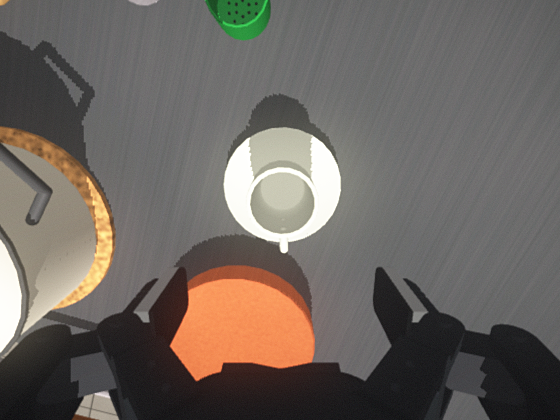

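Run:
```python
from h import *
im=cv2.imread('pics/w8.png')
cv2.imwrite('pics/w8z.png',cv2.resize(im[115:255,210:355],None,fx=4,fy=4,interpolation=cv2.INTER_CUBIC))
print('cup c',ray('wrist',(281.5,201),76),'saucer c',ray('wrist',(282.3,184.5),15))
```

```text
cup c [434.5683003  381.02043352  76.        ] saucer c [434.64764269 378.65883259  15.        ]
```

View pics/w8z.png

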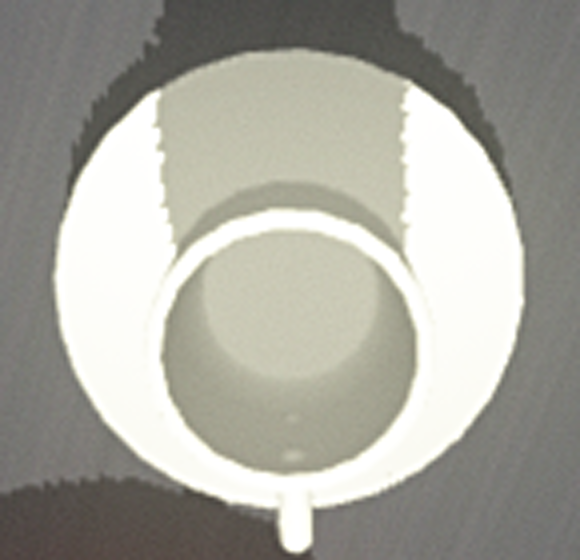

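Run:
```python
from h import *
from scipy.optimize import least_squares
def fit(px,z):
    P=np.array([ray('wrist',(209.6+p[0]/4,114.6+p[1]/4),z)[:2] for p in px])
    f=least_squares(lambda q:np.hypot(*(P-q[:2]).T)-q[2],[433,379,40]);print(f.x,f.fun.round(1))
fit([(162,350),(417,350),(289,229),(289,475)],76)
fit([(56,278),(523,278),(289,48),(155,478),(425,478),(200,65),(400,75)],15)
```

```text
[433.39015689 383.17686064  29.41177834] [-0. -0.  0.  0.]
[433.50005491 383.29210352  65.82940883] [-1.3 -1.3  0.5  0.6  0.7  0.5  0.3]
```

Call:
arm_command(
  commands=[0.02,-0.0017,0,0,0.04,-0.0034,0,0,0.045,-0.0038,0,0,0.045,-0.0038,0,0,0.045,-0.0038,0,0],
)

```text
clock: 24.65
position: [513.0, 198.5, 207.5]
ee_rot: [0.816, -0.577, -0.006, -0.002]
contact_force: [1.2, -0.0, -0.4]
gripper_width: 86.1
```

Call:
arm_command(
  commands=[0.045,-0.0038,0,0,0.045,-0.0038,0,0,0.045,-0.0038,0,0,0.045,-0.0038,0,0,0.035,-0.003,0,0],
)

```text
clock: 25.15
position: [602.5, -8.0, 198.9]
ee_rot: [0.817, -0.577, -0.009, 0.002]
contact_force: [-0.3, 0.5, -0.4]
gripper_width: 85.3
```

Call:
arm_command(
  commands=[0.01,0,0,0,0,0,0,0,0,0,0,0,0,0,0,0,0,0,0,0],
)

```text
clock: 25.65
position: [604.7, -19.5, 194.1]
ee_rot: [0.815, -0.579, -0.012, 0.005]
contact_force: [0.0, -0.2, 0.5]
gripper_width: 85.3
```

Run:
```python
from h import *
delta(609,-17,200,-71);tilt();im=save('wrist','w9'); masks('wrist','base',8)
for r in arm.place_of('wrist','base'): print(r['confidence'],toworld('wrist',r['centre']))
```

```text
pos [604.7 -19.5 194.1] phi -70.7 d [-0.0011 -0.0048 -0.006 ] roll 0.25 F [ 0.  -0.2  0.5] w 85.3 t 25.65
zaxis [-0.026   0.0051 -0.9996] in tool:  [ 0.0134 -0.0229  0.9996]
wrist base 0.88 px [270. 189.] minenc 610.8 -14.6 D 92.7 ell [611.  -14.6] [89.2 91. ]
0.56 [612.33171052 -14.5403465   -1.47257939]
```

View pics/w9.png

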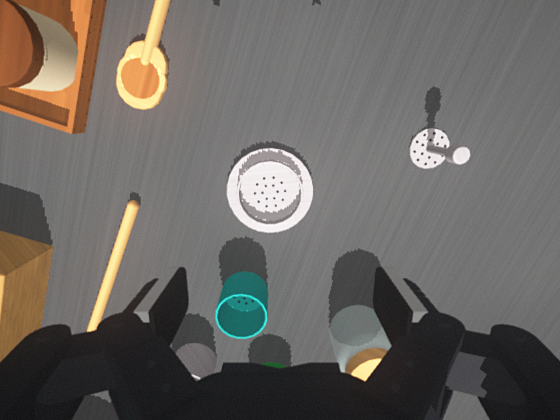

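Run:
```python
from h import *
from scipy.spatial.transform import Rotation as R
s=arm.read_state();m=R.from_quat(s['ee_rot']).as_matrix()
for z in (0,-8,-13,-32):
  for x in (11,-11):
    print(z,x,[proj('wrist',s['position']+m@np.array([x,y,z])).round(0) for y in (-42.5,42.5,-57,57)])
print('grip 66'); 
for z in (0,-8,-13):
  for x in (11,-11):
    print(z,x,[proj('wrist',s['position']+m@np.array([x,y,z])).round(0) for y in (-34,34)])
im=cv2.imread('pics/w9.png')
cv2.imwrite('pics/w9z.png',cv2.resize(im[250:400,80:230],None,fx=4,fy=4,interpolation=cv2.INTER_CUBIC))
```

```text
0 11 [array([194., 251.]), array([369., 251.]), array([164., 251.]), array([399., 251.])]
0 -11 [array([198., 292.]), array([366., 292.]), array([169., 292.]), array([395., 292.])]
-8 11 [array([190., 258.]), array([374., 258.]), array([158., 258.]), array([406., 258.])]
-8 -11 [array([193., 300.]), array([370., 300.]), array([163., 300.]), array([400., 300.])]
-13 11 [array([186., 263.]), array([377., 263.]), array([154., 263.]), array([410., 263.])]
-13 -11 [array([191., 306.]), array([373., 306.]), array([159., 306.]), array([404., 306.])]
-32 11 [array([173., 284.]), array([392., 284.]), array([135., 284.]), array([429., 284.])]
-32 -11 [array([178., 333.]), array([386., 333.]), array([142., 333.]), array([422., 333.])]
grip 66
0 11 [array([212., 251.]), array([352., 251.])]
0 -11 [array([214., 292.]), array([349., 292.])]
-8 11 [array([208., 258.]), array([356., 258.])]
-8 -11 [array([211., 300.]), array([353., 300.])]
-13 11 [array([206., 263.]), array([358., 263.])]
-13 -11 [array([209., 306.]), array([355., 306.])]
```

View pics/w9z.png

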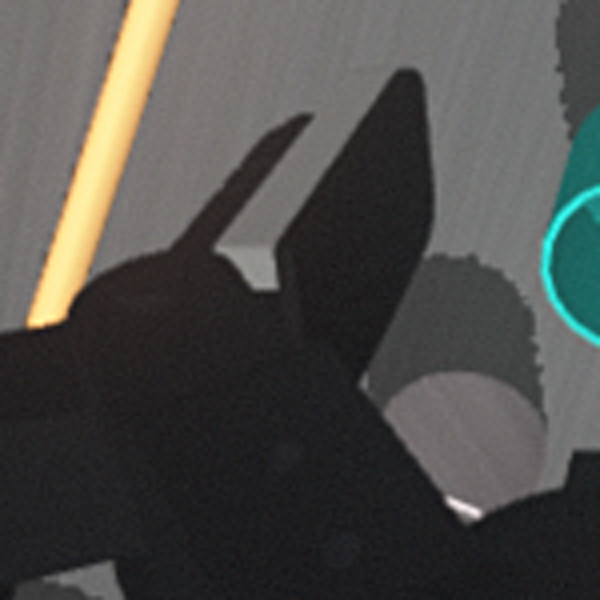

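Call:
arm_command(
  commands=[-0.002,-0.007,0,0,0,0,0.025,0,0,0,0.035,0,0,0,0.035,0,0,0,0.025,0],
)

```text
clock: 26.3
position: [615.2, -11.2, 78.0]
ee_rot: [0.817, -0.577, -0.005, -0.001]
contact_force: [-0.5, 0.1, 0.7]
gripper_width: 86.0
```

Call:
arm_command(
  commands=[0,0,0,0,0,0,0,0,0,0,0,0,0,0,0,0,0,0,0,0],
)

```text
clock: 26.8
position: [616.7, -9.9, 79.0]
ee_rot: [0.817, -0.576, -0.005, -0.001]
contact_force: [0.1, 0.4, -0.7]
gripper_width: 85.2
```

Run:
```python
from h import *
delta(610.5,-15.5,3,-71);tilt();im=save('wrist','w10'); masks('wrist','base',8)
```

```text
pos [616.7  -9.9  79. ] phi -70.4 d [0.0039 0.0074 0.076 ] roll 0.59 F [ 0.1  0.4 -0.7] w 85.2 t 26.8
zaxis [-0.0071  0.007  -1.    ] in tool:  [ 0.009  -0.0043  1.    ]
wrist base 0.77 px [291. 218.] minenc 611.4 -14.7 D 91.8 ell [611.1 -14.7] [89.8 90.7]
```

View pics/w10.png

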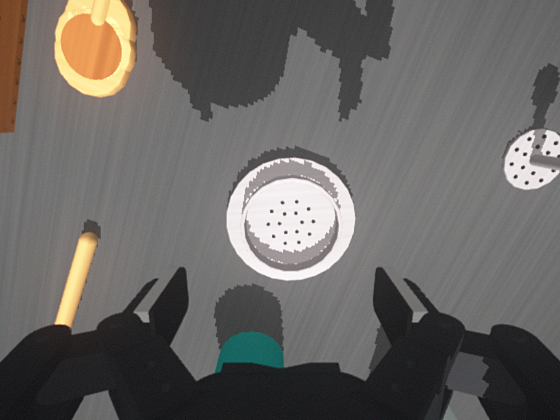

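Call:
arm_command(
  commands=[0.0026,0.007,0,0,0,0,0.015,0,0,0,0.015,0,0,0,0.015,0,0,0,0.012,0],
)

```text
clock: 27.4
position: [611.2, -15.6, 24.6]
ee_rot: [0.817, -0.577, -0.002, -0.004]
contact_force: [-0.3, -0.8, -0.3]
gripper_width: 85.4
```

Call:
arm_command(
  commands=[0,0,0,0,0,0,0,0,0,0,0,0,0,0,0,0,0,0,0,0],
)

```text
clock: 27.9
position: [610.9, -16.2, 25.0]
ee_rot: [0.817, -0.577, -0.002, -0.003]
contact_force: [-0.5, 0.0, 0.3]
gripper_width: 85.6
```

Run:
```python
from h import *
delta(611,-14.7,3,-71);tilt();im=save('wrist','w11'); masks('wrist','base',8)
```

```text
pos [610.9 -16.2  25. ] phi -70.4 d [-0.0012 -0.0005  0.022 ] roll 0.55 F [-0.5  0.   0.3] w 85.6 t 27.9
zaxis [ 5.0e-04  8.2e-03 -1.0e+00] in tool:  [0.0076 0.0032 1.    ]
wrist base 0.56 px [281. 254.] minenc 611.2 -14.8 D 91.3 ell [611.2 -14.8] [89.9 90.4]
```

View pics/w11.png

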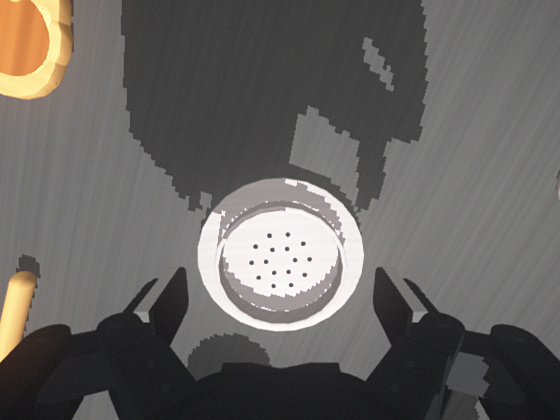

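Call:
arm_command(
  commands=[-0.0012,-0.0005,0.006,0,0,0,0.006,0,0,0,0.006,0,0,0,0.004,0,0,0,0,0],
)

```text
clock: 28.5
position: [610.7, -14.4, 0.8]
ee_rot: [0.817, -0.577, -0.002, -0.003]
contact_force: [-0.5, 0.2, 0.1]
gripper_width: 86.0
```

Call:
arm_command(
  commands=[0,0,0,0,0,0,0,0,0,0,0,0,0,0,0,0,0,0,0,0],
)

```text
clock: 29.0
position: [611.0, -14.4, 0.9]
ee_rot: [0.817, -0.577, -0.002, -0.003]
contact_force: [-0.2, -1.6, 0.2]
gripper_width: 85.6
```

Run:
```python
from h import *
delta(611,-14.7,3,-71);tilt();im=save('wrist','w12'); masks('wrist','base',8)
```

```text
pos [611.  -14.4   0.9] phi -70.4 d [ 0.0002  0.0001 -0.0021] roll 0.56 F [-0.2 -1.6  0.2] w 85.6 t 29.0
zaxis [ 3.0e-04  8.2e-03 -1.0e+00] in tool:  [0.0076 0.0031 1.    ]
wrist base 0.92 px [281. 270.] minenc 611.0 -14.8 D 91.8 ell [611.4 -14.8] [89.8 90.9]
```

Slightly low, so I raise 1.5 mm and close on the collar.

Call:
arm_command(
  commands=[0,0,-0.0015,0,0,0,0,0,0,0,0,0,0,0,0,0,0,0,0,0],
  jaw=0.5,
)

```text
clock: 29.6
position: [611.3, -14.4, 3.7]
ee_rot: [0.817, -0.577, -0.002, -0.004]
contact_force: [1.0, 0.1, -1.4]
gripper_width: 65.3
```

Run:
```python
from h import *
delta(611,-14.7,3,-71);tilt();im=save('wrist','w13');
```

```text
pos [611.3 -14.4   3.7] phi -70.4 d [0.0002 0.0004 0.0007] roll 0.59 F [ 1.   0.1 -1.4] w 65.3 t 29.6
zaxis [ 0.0014  0.0082 -1.    ] in tool:  [0.0073 0.0041 1.    ]
```

View pics/w13.png

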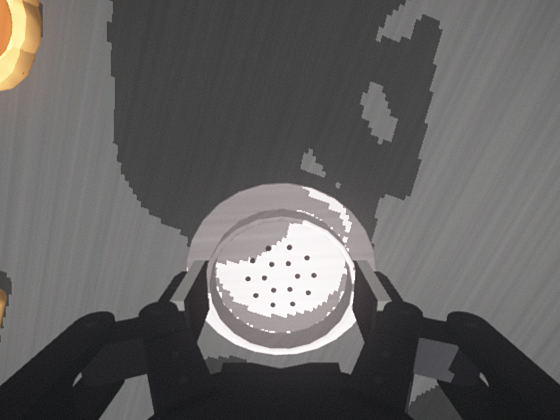

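Call:
arm_command(
  commands=[0,0,-0.005,0,0,0,-0.01,0,0,0,-0.015,0,0,0,-0.01,0,0,0,0,0],
  jaw=0.3,
)

```text
clock: 30.15
position: [611.1, -14.8, 46.2]
ee_rot: [0.817, -0.577, -0.002, -0.003]
contact_force: [-0.3, 0.7, -0.3]
gripper_width: 65.1
```

Run:
```python
from h import *
delta(611,-14.7,3,-71);tilt();im=save('wrist','w14');save('side','s14')
```

```text
pos [611.1 -14.8  46.2] phi -70.4 d [0.0001 0.0002 0.0432] roll 0.59 F [-0.3  0.7 -0.3] w 65.1 t 30.15
zaxis [ 5.0e-04  7.8e-03 -1.0e+00] in tool:  [0.0072 0.0031 1.    ]
```

View pics/w14.png

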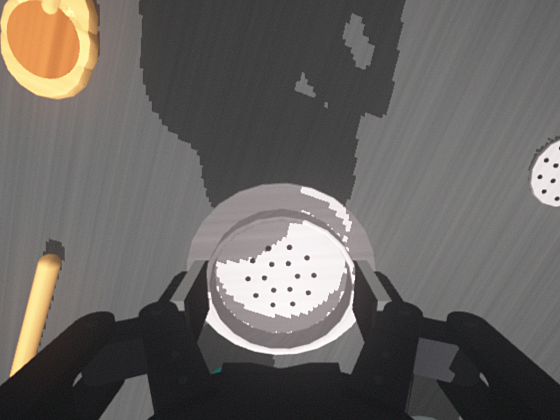

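View pics/s14.png

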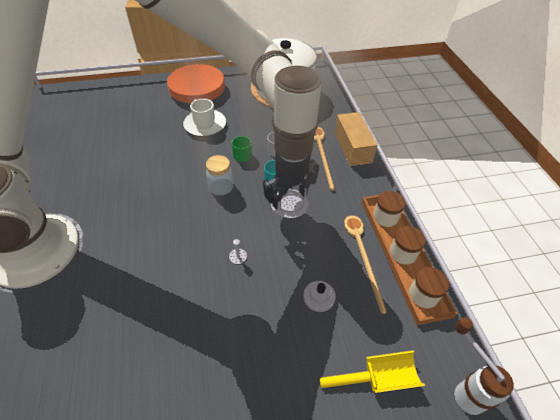

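Call:
arm_command(
  commands=[0,0,-0.015,0,0,0,-0.025,0,0,0,-0.025,0,0,0,-0.025,0,0,0,-0.015,0],
)

```text
clock: 30.75
position: [606.0, -16.4, 145.9]
ee_rot: [0.816, -0.577, -0.009, 0.003]
contact_force: [0.1, 1.0, -0.8]
gripper_width: 65.9
```

Call:
arm_command(
  commands=[0,0,0,0,0,0,0,0,0,0,0,0,0,0,0,0,0,0,0,0],
)

```text
clock: 31.25
position: [604.4, -16.4, 142.9]
ee_rot: [0.816, -0.578, -0.011, 0.004]
contact_force: [-0.5, -0.0, -0.9]
gripper_width: 65.2
```

Run:
```python
from h import *
delta(433.4,383,150,-71);tilt()
```

```text
pos [604.4 -16.4 142.9] phi -70.6 d [-0.4336  0.0285 -0.001 ] roll 0.42 F [-0.5 -0.  -0.9] w 65.2 t 31.25
zaxis [-0.0222  0.0059 -0.9997] in tool:  [ 0.0129 -0.019   0.9997]
```

Call:
arm_command(
  commands=[-0.02,0.0013,0,0,-0.04,0.0026,0,0,-0.045,0.003,0,0,-0.045,0.003,0,0,-0.045,0.003,0,0],
)

```text
clock: 31.75
position: [526.3, 163.5, 141.2]
ee_rot: [0.813, -0.582, -0.012, 0.007]
contact_force: [1.2, 0.1, -0.7]
gripper_width: 65.8
```

Call:
arm_command(
  commands=[-0.045,0.003,0,0,-0.045,0.003,0,0,-0.045,0.003,0,0,-0.045,0.003,0,0,-0.035,0.002,0,0],
)

```text
clock: 32.25
position: [438.0, 370.4, 141.9]
ee_rot: [0.813, -0.582, -0.012, 0.009]
contact_force: [0.2, -0.0, -0.7]
gripper_width: 65.7
```

Call:
arm_command(
  commands=[-0.01,0,0,0,0,0,0,0,0,0,0,0,0,0,0,0,0,0,0,0],
)

```text
clock: 32.75
position: [433.2, 380.9, 140.0]
ee_rot: [0.814, -0.58, -0.012, 0.011]
contact_force: [0.0, 0.3, -0.6]
gripper_width: 65.3
```

Run:
```python
from h import *
delta(433.4,383,130,-71);tilt();save('wrist','w15')
```

```text
pos [433.2 380.9 140. ] phi -70.9 d [-0.0018 -0.0012  0.01  ] roll 0.05 F [ 0.   0.3 -0.6] w 65.3 t 32.75
zaxis [-0.0325 -0.0029 -0.9995] in tool:  [ 0.0079 -0.0317  0.9995]
```

View pics/w15.png

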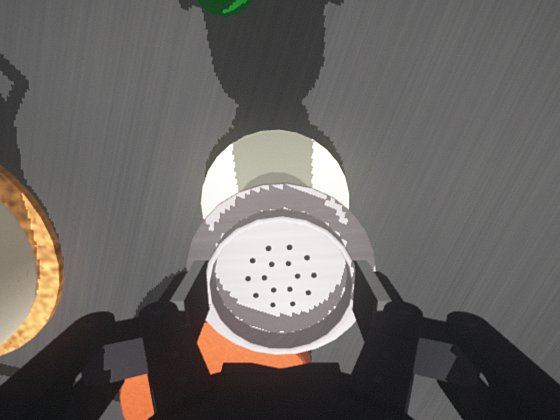

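Call:
arm_command(
  commands=[-0.002,-0.001,0.005,0,0,0,0.015,0,0,0,0.02,0,0,0,0,0,0,0,0,0],
)

```text
clock: 33.3
position: [434.5, 381.1, 99.5]
ee_rot: [0.813, -0.582, -0.012, 0.009]
contact_force: [-0.6, -0.7, -0.5]
gripper_width: 65.5
```

Call:
arm_command(
  commands=[0,0,0,0,0,0,0,0,0,0,0,0,0,0,0,0,0,0,0,0],
)

```text
clock: 33.8
position: [435.8, 382.2, 102.5]
ee_rot: [0.813, -0.582, -0.012, 0.007]
contact_force: [0.7, -0.4, -1.4]
gripper_width: 65.5
```

Run:
```python
from h import *
delta(433.4,383,75,-71);tilt()
```

```text
pos [435.8 382.2 102.5] phi -71.2 d [-0.0012  0.0013  0.0275] roll -0.22 F [ 0.7 -0.4 -1.4] w 65.5 t 33.8
zaxis [-0.0276  0.0028 -0.9996] in tool:  [ 0.0116 -0.0252  0.9996]
```

Call:
arm_command(
  commands=[0,0,-0.045,0,0,0,-0.045,0,0,0,0,0,0,0,0,0,0,0,0,0],
)

```text
clock: 34.3
position: [437.8, 381.5, 194.7]
ee_rot: [0.813, -0.582, -0.012, 0.008]
contact_force: [-0.3, -0.4, -0.6]
gripper_width: 65.8
```

Run:
```python
from h import *
delta(433.4,383,75,-71);tilt()
```

```text
pos [437.8 381.5 194.7] phi -71.2 d [-0.0016  0.0005  0.1198] roll -0.22 F [-0.3 -0.4 -0.6] w 65.8 t 34.3
zaxis [-0.029   0.0011 -0.9996] in tool:  [ 0.0103 -0.0271  0.9996]
```

Call:
arm_command(
  commands=[0,0,0.045,0,0,0,0.045,0,0,0,0,0,0,0,0,0,0,0,0,0],
)

```text
clock: 34.8
position: [435.3, 381.2, 101.8]
ee_rot: [0.813, -0.582, -0.012, 0.009]
contact_force: [0.2, 1.0, -0.5]
gripper_width: 65.8
```

Run:
```python
from h import *
delta(433.4,383,75,-71);tilt()
```

```text
pos [435.3 381.2 101.8] phi -71.2 d [-0.0021  0.0004  0.0269] roll -0.18 F [ 0.2  1.  -0.5] w 65.8 t 34.8
zaxis [-0.0292 -0.0013 -0.9996] in tool:  [ 0.0082 -0.0281  0.9996]
```

Call:
arm_command(
  commands=[0,0,-0.045,0,0,0,-0.045,0,0,0,0,0,0,0,0,0,0,0,0,0],
)

```text
clock: 35.3
position: [440.3, 383.3, 203.1]
ee_rot: [0.813, -0.582, -0.011, 0.003]
contact_force: [-0.2, -0.2, -0.3]
gripper_width: 65.3
```

Call:
arm_command(
  commands=[0,0,0.01,0,0,0,0.02,0,0,0,0.025,0,0,0,0.02,0,0,0,0.015,0],
)

```text
clock: 35.8
position: [437.3, 382.6, 106.6]
ee_rot: [0.813, -0.582, -0.011, 0.004]
contact_force: [-0.6, -0.1, -1.1]
gripper_width: 65.6
```

Call:
arm_command(
  commands=[0,0,0,0,0,0,0,0,0,0,0,0,0,0,0,0,0,0,0,0],
)

```text
clock: 36.3
position: [435.6, 380.5, 102.4]
ee_rot: [0.813, -0.582, -0.011, 0.009]
contact_force: [-0.0, 0.3, -1.0]
gripper_width: 65.8
```

Run:
```python
from h import *
delta(433.4,383,75,-71);tilt()
```

```text
pos [435.6 380.5 102.4] phi -71.2 d [-0.0029  0.0005  0.0274] roll -0.19 F [-0.   0.3 -1. ] w 65.8 t 36.3
zaxis [-0.028  -0.0018 -0.9996] in tool:  [ 0.0074 -0.027   0.9996]
```

Call:
arm_command(
  commands=[-0.003,0.0005,0.004,0,0,0,0.008,0,0,0,0.006,0,0,0,0.003,0,0,0,0,0],
)

```text
clock: 36.8
position: [433.7, 383.9, 80.8]
ee_rot: [0.813, -0.582, -0.011, 0.008]
contact_force: [-0.6, 0.1, -0.9]
gripper_width: 65.4
```

Call:
arm_command(
  commands=[0,0,0,0,0,0,0,0,0,0,0,0,0,0,0,0,0,0,0,0],
)

```text
clock: 37.3
position: [434.0, 384.1, 81.1]
ee_rot: [0.813, -0.582, -0.011, 0.007]
contact_force: [-0.9, -0.7, -1.2]
gripper_width: 65.9
```

Run:
```python
from h import *
delta(433.4,383,75,-71);tilt();save('wrist','w16');save('side','s16')
```

```text
pos [434.  384.1  81.1] phi -71.2 d [0.0009 0.0007 0.0061] roll -0.17 F [-0.9 -0.7 -1.2] w 65.9 t 37.3
zaxis [-2.600e-02  8.000e-04 -9.997e-01] in tool:  [ 0.0092 -0.0244  0.9997]
```

View pics/w16.png

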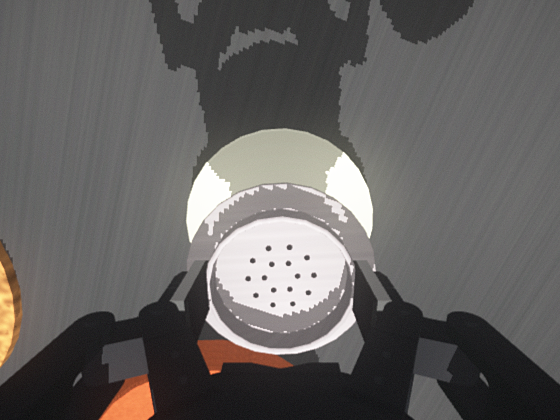

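View pics/s16.png

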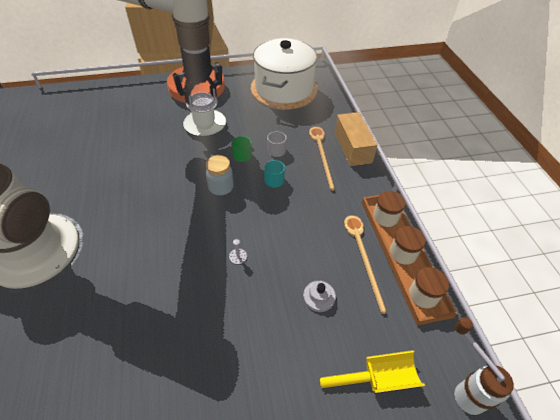

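Base centred over the cup within about 1 mm. Now I lower it gently.

Call:
arm_command(
  commands=[0.001,0.0007,0.001,0,0,0,0.0015,0,0,0,0.0015,0,0,0,0.001,0,0,0,0,0],
)

```text
clock: 37.9
position: [433.4, 382.7, 75.6]
ee_rot: [0.813, -0.582, -0.011, 0.007]
contact_force: [0.7, -1.0, -0.2]
gripper_width: 65.4
```

Call:
arm_command(
  commands=[0,0,0.001,0,0,0,0,0,0,0,0.0005,0,0,0,0,0,0,0,0,0],
)

```text
clock: 38.4
position: [434.0, 383.2, 75.4]
ee_rot: [0.813, -0.582, -0.01, 0.006]
contact_force: [-0.3, -0.1, 0.6]
gripper_width: 65.4
```

Run:
```python
from h import *
delta(433.4,383,75,-71);tilt()
```

```text
pos [434.  383.2  75.4] phi -71.1 d [-0.      0.0006  0.0004] roll -0.14 F [-0.3 -0.1  0.6] w 65.4 t 38.4
zaxis [-0.0244  0.0019 -0.9997] in tool:  [ 0.0097 -0.0225  0.9997]
```

Call:
arm_command(
  commands=[0,0,0.0005,0,0,0,0,0,0,0,0,0,0,0,0,0,0,0,0,0],
)

```text
clock: 38.9
position: [434.2, 383.3, 75.3]
ee_rot: [0.813, -0.582, -0.01, 0.006]
contact_force: [-0.8, -0.4, 2.3]
gripper_width: 65.4
```

Call:
arm_command(
  commands=[0,0,0,0,0,0,0,0,0,0,0,0,0,0,0,0,0,0,0,0],
  jaw=1,
)

```text
clock: 39.4
position: [433.8, 383.2, 74.3]
ee_rot: [0.813, -0.582, -0.011, 0.007]
contact_force: [0.9, -0.2, 0.2]
gripper_width: 85.5
```

Call:
arm_command(
  commands=[0,0,-0.045,0,0,0,-0.045,0,0,0,-0.03,0,0,0,0,0,0,0,0,0],
)

```text
clock: 39.9
position: [436.5, 382.3, 196.9]
ee_rot: [0.813, -0.582, -0.011, 0.009]
contact_force: [-0.3, 0.1, -1.5]
gripper_width: 85.4
```

Call:
arm_command(
  commands=[0,0,0,0,0,0,0,0,0,0,0,0,0,0,0,0,0,0,0,0],
)

```text
clock: 40.4
position: [435.0, 380.7, 192.4]
ee_rot: [0.813, -0.582, -0.011, 0.013]
contact_force: [-0.5, -0.6, -0.7]
gripper_width: 85.7
```

Run:
```python
from h import *
delta(628,228,200,-71);tilt();save('wrist','w17');masks('wrist','base',79);masks('wrist','saucer',15)
im=save('side','s17');cv2.imwrite('pics/s17z.png',cv2.resize(im[60:180,140:300,::-1],None,fx=4,fy=4,interpolation=cv2.INTER_CUBIC))
```

```text
pos [435.  380.7 192.4] phi -71.2 d [ 0.2067 -0.1331 -0.0127] roll -0.2 F [-0.5 -0.6 -0.7] w 85.7 t 40.4
zaxis [-0.0327 -0.0083 -0.9994] in tool:  [ 0.0027 -0.0337  0.9994]
wrist base 0.7 px [276. 210.] minenc 434.6 383.7 D 92.8 ell [434.6 383.4] [90.5 91.1]
wrist saucer 0.72 px [275. 171.] minenc 434.6 381.8 D 129.0 ell [432.  389.2] [121.8 134.6]
```

View pics/w17.png

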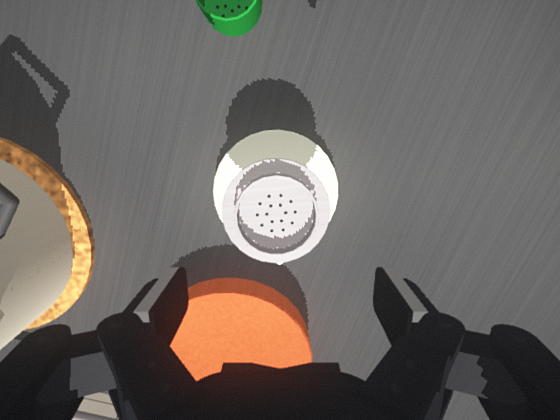

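View pics/s17z.png

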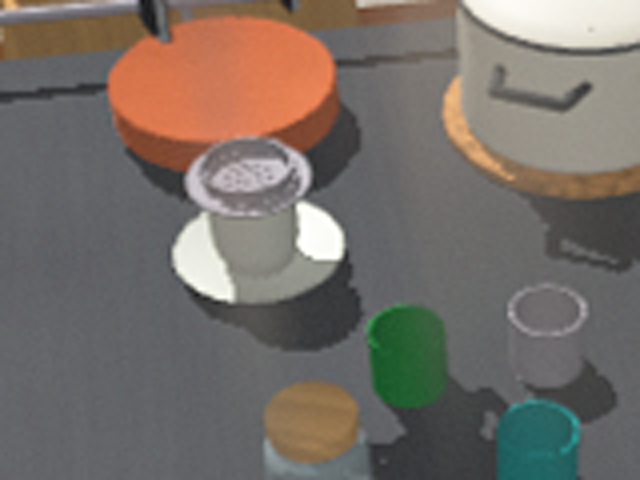

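Call:
arm_command(
  commands=[0.02,-0.013,0,0,0.04,-0.026,0,0,0.04,-0.026,0,0,0.04,-0.026,0,0,0.04,-0.026,0,0],
)

```text
clock: 41.1
position: [606.5, 250.0, 190.2]
ee_rot: [0.817, -0.577, -0.011, 0.011]
contact_force: [0.4, 0.6, 0.2]
gripper_width: 85.5
```

Call:
arm_command(
  commands=[0.02,-0.013,0,0,0,0,0,0,0,0,0,0,0,0,0,0,0,0,0,0],
)

```text
clock: 41.6
position: [629.0, 231.1, 188.1]
ee_rot: [0.815, -0.58, -0.011, 0.011]
contact_force: [-0.4, 0.3, -0.6]
gripper_width: 85.0
```

Run:
```python
from h import *
delta(628,228,200,-71);tilt();save('wrist','w18');masks('wrist','chamber',50)
for r in arm.place_of('wrist','chamber'): print(r['confidence'],toworld('wrist',r['centre']))
```

```text
pos [629.  231.1 188.1] phi -70.9 d [ 0.0025  0.0023 -0.0118] roll 0.15 F [-0.4  0.3 -0.6] w 85.0 t 41.6
zaxis [-0.0305 -0.0056 -0.9995] in tool:  [ 0.0047 -0.0306  0.9995]
wrist chamber 0.75 px [353.  84.] minenc 602.0 116.6 D 61.8 ell [601.7 116.1] [52.7 61.6]
wrist chamber 0.68 px [276. 196.] minenc 631.4 226.8 D 60.9 ell [630.9 227.2] [53.2 60.6]
wrist chamber 0.62 px [372. 224.] minenc 537.0 224.6 D 71.6 ell [535.6 224. ] [53.  72.5]
0.87 [530.41973914 227.24305095  -2.85301009]
0.72 [628.24122602 227.6850855   -1.88279904]
0.58 [600.16318    115.33188829  -2.08872721]
```

View pics/w18.png

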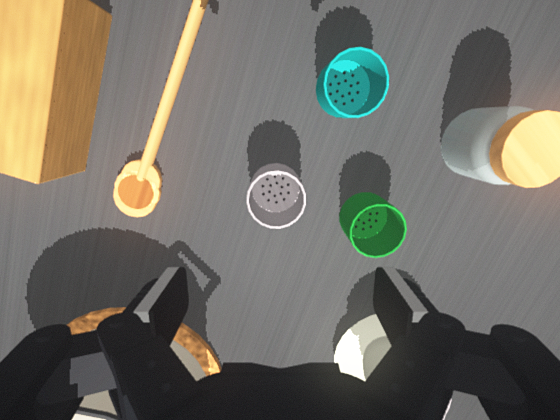

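Run:
```python
from h import *
from scipy.optimize import least_squares
P=np.array([ray('wrist',p,50)[:2] for p in [(248,200),(305.5,200),(276.7,172),(276.7,228)]])
f=least_squares(lambda q:np.hypot(*(P-q[:2]).T)-q[2],[628,228,27]);print(f.x,f.fun.round(1))
delta(f.x[0],f.x[1],80)
```

```text
[629.15712236 230.4459359   26.30132772] [-0.1 -0.1  0.1  0.1]
pos [629.1 231.2 188.4] phi -70.8 d [ 0.0012 -0.003   0.1083] roll 0 F [-0.8  0.5  0.1] w 85.4 t 41.75
```

Call:
arm_command(
  commands=[0.001,-0.003,0.01,0,0,0,0.025,0,0,0,0.03,0,0,0,0.025,0,0,0,0.015,0],
  jaw=0.88,
)

```text
clock: 42.25
position: [630.3, 234.0, 82.1]
ee_rot: [0.816, -0.578, -0.009, 0.007]
contact_force: [0.2, 0.2, -0.2]
gripper_width: 74.8
```

Call:
arm_command(
  commands=[0,0,0,0,0,0,0,0,0,0,0,0,0,0,0,0,0,0,0,0],
)

```text
clock: 42.75
position: [629.7, 234.4, 80.8]
ee_rot: [0.816, -0.577, -0.009, 0.008]
contact_force: [0.2, 0.0, -0.1]
gripper_width: 75.3
```

Run:
```python
from h import *
delta(629,230,22);tilt();save('wrist','w19');masks('wrist','chamber',50)
```

```text
pos [629.7 234.4  80.8] phi -70.6 d [0.0043 0.0007 0.0589] roll 0 F [ 0.2  0.  -0.1] w 75.3 t 42.75
zaxis [-0.0244 -0.0023 -0.9997] in tool:  [ 0.006  -0.0238  0.9997]
wrist chamber 0.93 px [282. 231.] minenc 631.1 225.2 D 63.2 ell [631.4 225.9] [52.7 62.7]
wrist chamber 0.88 px [410.  56.] minenc 603.7 117.7 D 65.3 ell [602.9 117.8] [51.2 65.3]
wrist chamber 0.84 px [428. 267.] minenc 540.1 221.4 D 79.8 ell [537.9 218.6] [43.3 85.5]
```

View pics/w19.png

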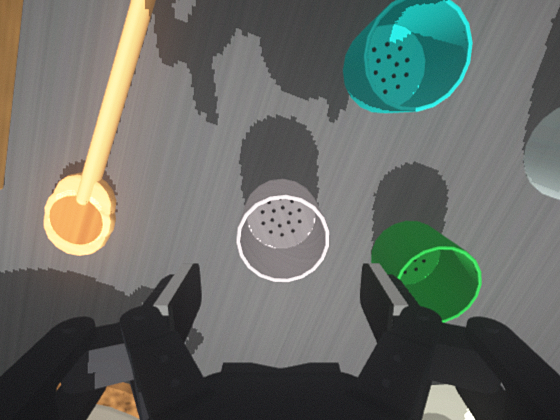

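Run:
```python
from h import *
from scipy.optimize import least_squares
P=np.array([ray('wrist',p,50)[:2] for p in [(237.5,238),(328.5,238),(283,195.5),(283,281)]])
f=least_squares(lambda q:np.hypot(*(P-q[:2]).T)-q[2],[628,228,27]);print(f.x,f.fun.round(1))
delta(f.x[0],f.x[1],23)
```

```text
[629.69972094 229.44825811  26.64172278] [-0.1 -0.1  0.1  0.1]
pos [629.7 234.4  80.9] phi -70.6 d [0.005  0.0003 0.0579] roll 0 F [ 0.3  0.1 -1.1] w 75.3 t 42.85
```

Call:
arm_command(
  commands=[0.005,0,0.005,0,0,0,0.015,0,0,0,0.015,0,0,0,0.012,0,0,0,0.005,0],
)

```text
clock: 43.35
position: [630.4, 228.8, 25.8]
ee_rot: [0.816, -0.578, -0.009, 0.007]
contact_force: [-0.1, -0.5, 0.2]
gripper_width: 75.2
```

Call:
arm_command(
  commands=[0,0,0,0,0,0,0,0,0,0,0,0,0,0,0,0,0,0,0,0],
)

```text
clock: 43.85
position: [630.6, 228.8, 25.1]
ee_rot: [0.816, -0.578, -0.009, 0.007]
contact_force: [0.9, -0.2, 0.1]
gripper_width: 75.0
```

Run:
```python
from h import *
delta(629.7,229.5,22);tilt();save('wrist','w20')
```

```text
pos [630.6 228.8  25.1] phi -70.6 d [-0.0009  0.0005  0.0032] roll 0 F [ 0.9 -0.2  0.1] w 75.0 t 43.85
zaxis [-0.0232 -0.0015 -0.9997] in tool:  [ 0.0063 -0.0224  0.9997]
```

View pics/w20.png

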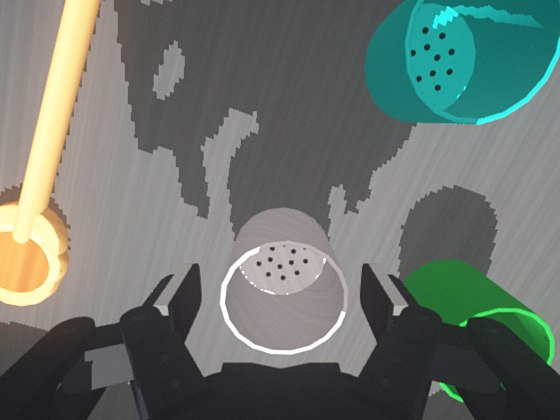

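Call:
arm_command(
  commands=[0,0,0,0,0,0,0,0,0,0,0,0,0,0,0,0,0,0,0,0],
  jaw=0.3,
)

```text
clock: 44.4
position: [630.8, 229.1, 26.5]
ee_rot: [0.816, -0.578, -0.009, 0.007]
contact_force: [-0.6, 0.4, -0.0]
gripper_width: 53.8
```

Run:
```python
from h import *
delta(629.7,229.5,22);tilt()
```

```text
pos [630.8 229.1  26.5] phi -70.6 d [-0.0007  0.0009  0.0046] roll 0 F [-0.6  0.4 -0. ] w 53.8 t 44.4
zaxis [-2.190e-02 -5.000e-04 -9.998e-01] in tool:  [ 0.0068 -0.0208  0.9998]
```

Call:
arm_command(
  commands=[0,0,-0.01,0,0,0,-0.02,0,0,0,-0.03,0,0,0,-0.03,0,0,0,-0.025,0],
)

```text
clock: 44.9
position: [630.5, 227.5, 140.9]
ee_rot: [0.816, -0.578, -0.012, 0.013]
contact_force: [0.6, 0.2, -1.2]
gripper_width: 53.7
```

Call:
arm_command(
  commands=[0,0,-0.01,0,0,0,0,0,0,0,0,0,0,0,0,0,0,0,0,0],
)

```text
clock: 45.4
position: [631.0, 227.7, 153.1]
ee_rot: [0.816, -0.578, -0.011, 0.011]
contact_force: [0.4, 0.1, -0.8]
gripper_width: 53.8
```

Run:
```python
from h import *
delta(434.3,383.3,150,-71);tilt();save('wrist','w21')
```

```text
pos [631.  227.7 153.1] phi -70.7 d [-0.212   0.1339  0.0084] roll 0.34 F [ 0.4  0.1 -0.8] w 53.8 t 45.4
zaxis [-0.0309 -0.0049 -0.9995] in tool:  [ 0.0056 -0.0307  0.9995]
```

View pics/w21.png

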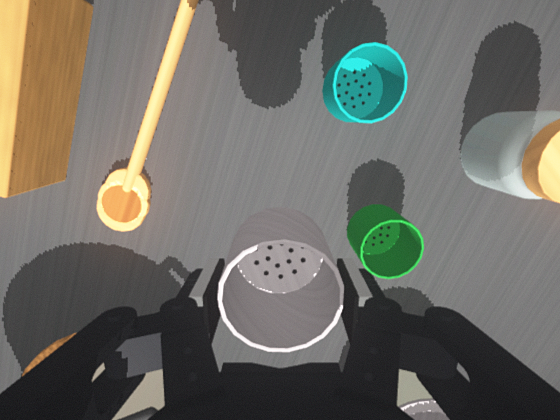

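Call:
arm_command(
  commands=[-0.02,0.0126,0,0,-0.04,0.025,0,0,-0.042,0.0265,0,0,-0.042,0.0265,0,0,-0.04,0.025,0,0],
)

```text
clock: 45.95
position: [459.5, 361.9, 151.0]
ee_rot: [0.812, -0.583, -0.012, 0.016]
contact_force: [1.9, 1.4, -0.8]
gripper_width: 53.8
```

Call:
arm_command(
  commands=[-0.02,0.013,0,0,0,0,0,0,0,0,0,0,0,0,0,0,0,0,0,0],
)

```text
clock: 46.45
position: [436.1, 379.0, 149.3]
ee_rot: [0.814, -0.58, -0.012, 0.018]
contact_force: [0.3, -0.6, -0.6]
gripper_width: 53.7
```

Run:
```python
from h import *
delta(435,383.3,130,-71);tilt();save('wrist','w22')
```

```text
pos [436.1 379.  149.3] phi -70.9 d [-0.0044 -0.0012  0.0192] roll 0.06 F [ 0.3 -0.6 -0.6] w 53.7 t 46.45
zaxis [-0.0403 -0.0153 -0.9991] in tool:  [-0.0014 -0.0431  0.9991]
```

View pics/w22.png

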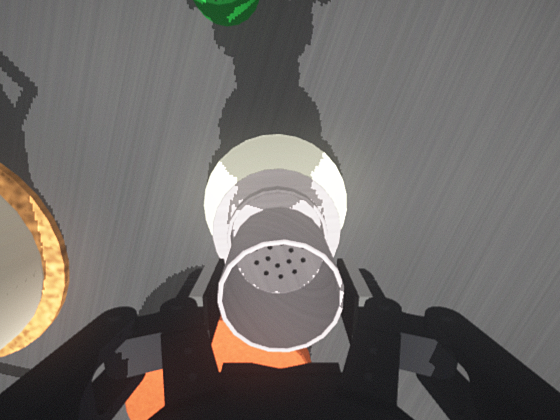

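Call:
arm_command(
  commands=[0,0,-0.045,0,0,0,0,0,0,0,-0.045,0,0,0,0,0,0,0,0,0],
)

```text
clock: 47.0
position: [443.3, 376.3, 238.7]
ee_rot: [0.812, -0.584, -0.012, 0.019]
contact_force: [0.4, -0.4, -2.1]
gripper_width: 53.8
```

Run:
```python
from h import *
delta(435,383.3,130,-71);tilt()
```

```text
pos [443.3 376.3 238.7] phi -71.4 d [-0.0097  0.0008  0.1088] roll -0.42 F [ 0.4 -0.4 -2.1] w 53.8 t 47.0
zaxis [-0.0415 -0.0176 -0.999 ] in tool:  [-0.0035 -0.045   0.999 ]
```

Call:
arm_command(
  commands=[0,0,0.03,0,0,0,0.025,0,0,0,0.02,0,0,0,0.01,0,0,0,0.004,0],
)

```text
clock: 47.5
position: [444.2, 374.3, 149.0]
ee_rot: [0.811, -0.585, -0.011, 0.015]
contact_force: [-0.6, 1.0, -1.1]
gripper_width: 53.6
```

Run:
```python
from h import *
delta(435,383.3,130,-71);tilt()
```

```text
pos [444.2 374.3 149. ] phi -71.6 d [-0.0114  0.0052  0.0192] roll -0.65 F [-0.6  1.  -1.1] w 53.6 t 47.5
zaxis [-0.0345 -0.0116 -0.9993] in tool:  [-2.000e-04 -3.640e-02  9.993e-01]
```

Call:
arm_command(
  commands=[0,0,-0.045,0,0,0,0,0,0,0,-0.045,0,0,0,0,0,0,0,0,0],
)

```text
clock: 48.0
position: [449.2, 375.3, 240.7]
ee_rot: [0.811, -0.585, -0.009, 0.013]
contact_force: [-1.0, 0.1, -1.9]
gripper_width: 53.5
```

Call:
arm_command(
  commands=[0,0,0.03,0,0,0,0.025,0,0,0,0.02,0,0,0,0.01,0,0,0,0.004,0],
)

```text
clock: 48.5
position: [450.7, 377.4, 154.6]
ee_rot: [0.811, -0.585, -0.008, 0.006]
contact_force: [-0.7, 0.2, -1.0]
gripper_width: 53.5
```

Call:
arm_command(
  commands=[0,0,-0.045,0,0,0,0,0,0,0,-0.045,0,0,0,0,0,0,0,0,0],
)

```text
clock: 49.0
position: [454.2, 378.4, 247.4]
ee_rot: [0.811, -0.585, -0.006, 0.003]
contact_force: [0.4, -1.7, -1.8]
gripper_width: 53.9
```

Call:
arm_command(
  commands=[0,0,0.03,0,0,0,0.025,0,0,0,0.02,0,0,0,0.01,0,0,0,0.004,0],
)

```text
clock: 49.5
position: [457.1, 382.2, 161.9]
ee_rot: [0.812, -0.584, -0.005, -0.005]
contact_force: [0.2, 0.1, -1.7]
gripper_width: 53.7
```

Run:
```python
from h import *
delta(435,383.3,130,-71);tilt()
```

```text
pos [457.1 382.2 161.9] phi -71.5 d [-0.0076  0.0207  0.0319] roll -0.46 F [ 0.2  0.1 -1.7] w 53.7 t 49.5
zaxis [-0.0011  0.0143 -0.9999] in tool:  [0.0139 0.0035 0.9999]
```

Call:
arm_command(
  commands=[-0.0075,0.0207,0,0,0,0,0,0,0,0,0,0,0,0,0,0,0,0,0,0],
)

```text
clock: 50.0
position: [437.2, 384.6, 164.6]
ee_rot: [0.812, -0.584, -0.004, -0.009]
contact_force: [-0.3, -0.5, -0.4]
gripper_width: 53.9
```

Run:
```python
from h import *
delta(434.5,383.,125,-71);tilt();save('wrist','w23')
```

```text
pos [437.2 384.6 164.6] phi -71.4 d [0.0013 0.0034 0.0395] roll -0.42 F [-0.3 -0.5 -0.4] w 53.9 t 50.0
zaxis [ 0.004   0.0183 -0.9998] in tool:  [0.0161 0.0096 0.9998]
```

View pics/w23.png

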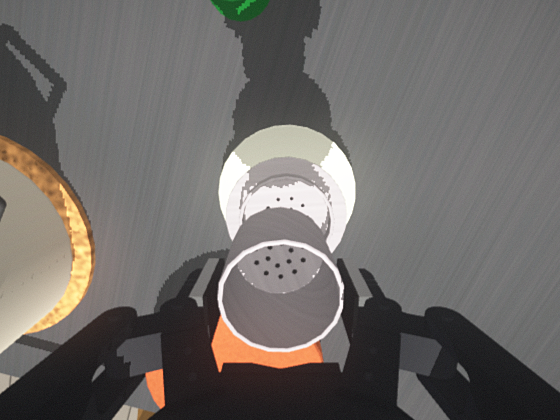

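Call:
arm_command(
  commands=[0.001,0.0034,0.01,0,0,0,0.015,0,0,0,0.012,0,0,0,0.005,0,0,0,0,0],
)

```text
clock: 50.55
position: [434.6, 382.6, 119.3]
ee_rot: [0.811, -0.584, -0.004, -0.008]
contact_force: [-0.5, 0.7, -1.6]
gripper_width: 53.5
```

Call:
arm_command(
  commands=[0,0,0,0,0,0,0,0,0,0,0,0,0,0,0,0,0,0,0,0],
)

```text
clock: 51.05
position: [435.4, 383.4, 120.7]
ee_rot: [0.812, -0.584, -0.004, -0.01]
contact_force: [-0.0, 0.1, -1.4]
gripper_width: 53.8
```

Run:
```python
from h import *
delta(434.5,383.,118,-71);tilt();save('wrist','w24')
im=save('side','s24');cv2.imwrite('pics/s24z.png',cv2.resize(im[60:160,150:270,::-1],None,fx=5,fy=5,interpolation=cv2.INTER_CUBIC))
```

```text
pos [435.4 383.4 120.7] phi -71.5 d [0.0002 0.001  0.0027] roll -0.49 F [-0.   0.1 -1.4] w 53.8 t 51.05
zaxis [ 0.0057  0.0203 -0.9998] in tool:  [0.0174 0.0119 0.9998]
```

View pics/w24.png

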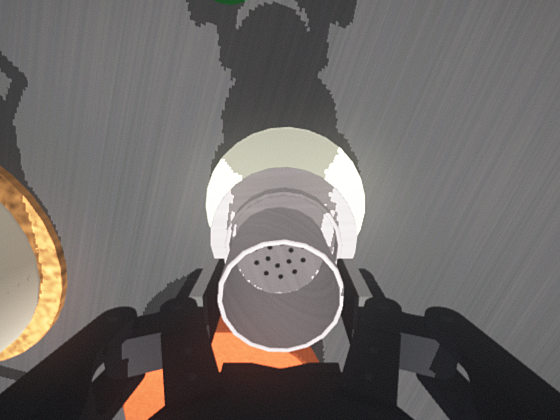

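View pics/s24z.png

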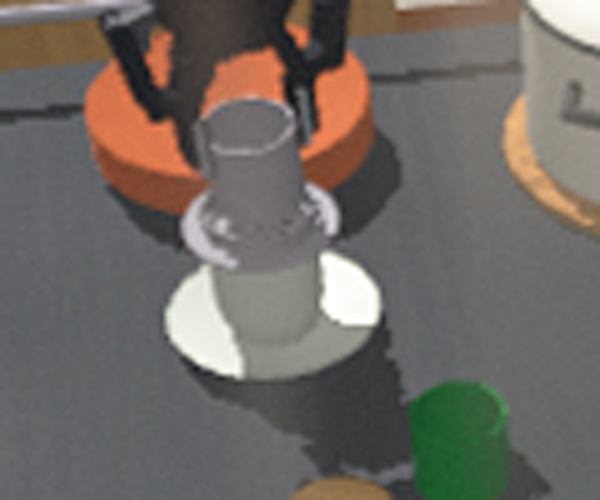

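Call:
arm_command(
  commands=[0.0004,0.001,0.002,0,0,0,0.002,0,0,0,0.002,0,0,0,0.002,0,0,0,0.001,0],
)

```text
clock: 51.65
position: [434.4, 382.8, 110.9]
ee_rot: [0.812, -0.584, -0.004, -0.01]
contact_force: [-0.2, -1.2, -1.0]
gripper_width: 53.7
```

Run:
```python
from h import *
delta(434.3,382.9,105.5,-71);tilt()
```

```text
pos [434.4 382.8 110.9] phi -71.5 d [-0.0001  0.0001  0.0054] roll -0.49 F [-0.2 -1.2 -1. ] w 53.7 t 51.65
zaxis [ 0.0056  0.0202 -0.9998] in tool:  [0.0174 0.0117 0.9998]
```

Bottom is now inside the collar with no contact. Continuing down.

Call:
arm_command(
  commands=[0,0,0.0015,0,0,0,0.0015,0,0,0,0.001,0,0,0,0.0005,0,0,0,0,0],
)

```text
clock: 52.15
position: [434.5, 383.0, 106.4]
ee_rot: [0.812, -0.584, -0.004, -0.01]
contact_force: [-0.8, 0.3, -0.1]
gripper_width: 53.9
```

Call:
arm_command(
  commands=[0,0,0.0005,0,0,0,0,0,0,0,0,0,0,0,0,0,0,0,0,0],
)

```text
clock: 52.65
position: [434.5, 383.0, 106.3]
ee_rot: [0.812, -0.584, -0.004, -0.01]
contact_force: [-0.4, -0.2, 0.2]
gripper_width: 53.7
```

Run:
```python
from h import *
delta(434.3,382.9,105.5,-71);tilt()
```

```text
pos [434.5 383.  106.3] phi -71.5 d [0.     0.0003 0.0008] roll -0.47 F [-0.4 -0.2  0.2] w 53.7 t 52.65
zaxis [ 0.006   0.0204 -0.9998] in tool:  [0.0174 0.0122 0.9998]
```

Call:
arm_command(
  commands=[0,0,0,0,0,0,0,0,0,0,0,0,0,0,0,0,0,0,0,0],
  jaw=0.95,
)

```text
clock: 53.15
position: [435.1, 383.5, 106.4]
ee_rot: [0.812, -0.584, -0.003, -0.011]
contact_force: [0.6, -0.8, 0.0]
gripper_width: 81.2
```

Call:
arm_command(
  commands=[0,0,-0.01,0,0,0,-0.02,0,0,0,-0.03,0,0,0,-0.04,0,0,0,-0.03,0],
)

```text
clock: 53.65
position: [432.7, 378.5, 238.1]
ee_rot: [0.812, -0.584, -0.003, -0.005]
contact_force: [-0.4, 0.0, -0.4]
gripper_width: 81.3
```

Call:
arm_command(
  commands=[0,0,0,0,0,0,0,0,0,0,0,0,0,0,0,0,0,0,0,0],
)

```text
clock: 54.15
position: [433.7, 379.4, 243.6]
ee_rot: [0.812, -0.584, -0.003, -0.01]
contact_force: [-0.2, -0.3, -0.2]
gripper_width: 81.2
```

Run:
```python
from h import *
delta(467,-112.5,220,-71);tilt();save('wrist','w25');masks('wrist','chamber',129)
im=save('side','s25');cv2.imwrite('pics/s25z.png',cv2.resize(im[60:160,150:270,::-1],None,fx=5,fy=5,interpolation=cv2.INTER_CUBIC))
```

```text
pos [433.7 379.4 243.6] phi -71.5 d [0.4773 0.125  0.0141] roll -0.46 F [-0.2 -0.3 -0.2] w 81.2 t 54.15
zaxis [ 0.0068  0.0197 -0.9998] in tool:  [0.0166 0.0127 0.9998]
wrist chamber 0.66 px [279. 207.] minenc 436.2 380.0 D 62.3 ell [436.7 381.1] [51.5 62.2]
wrist chamber 0.63 px [242.  17.] minenc 507.7 253.9 D 44.8 ell [505.  256.9] [29.3 43.9]
```

View pics/w25.png

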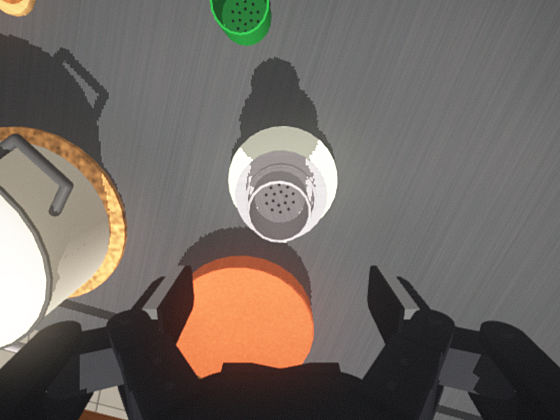

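View pics/s25z.png

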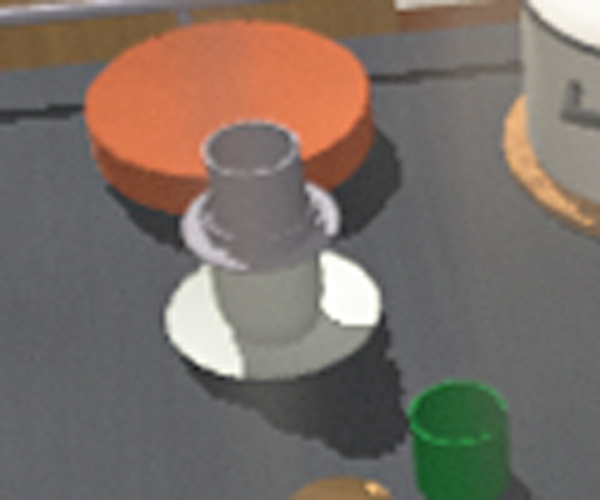

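Run:
```python
from h import *
im=cv2.imread('pics/w25.png')
cv2.imwrite('pics/w25z.png',cv2.resize(im[120:250,220:345],None,fx=5,fy=5,interpolation=cv2.INTER_CUBIC))
```

```text
(no output)
```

View pics/w25z.png

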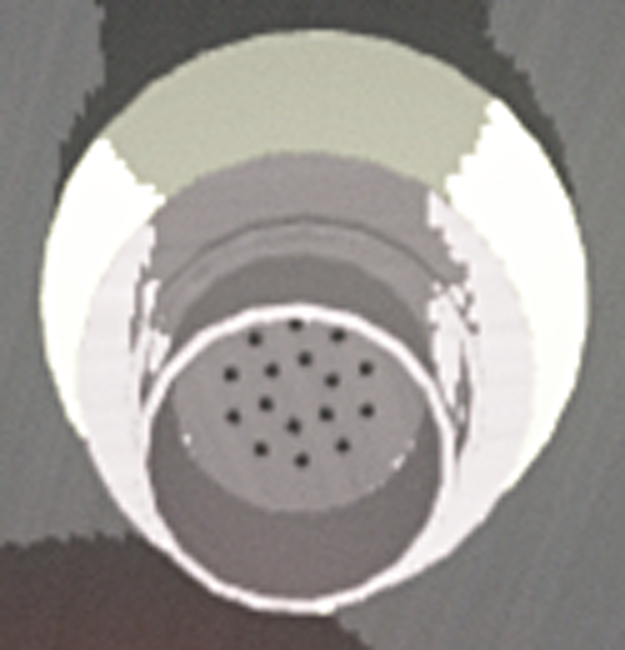

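Run:
```python
from h import *
from scipy.optimize import least_squares
P=np.array([ray('wrist',(219.6+p[0]/5,119.6+p[1]/5),129)[:2] for p in [(141,458),(454,458),(298,303),(298,615)]])
f=least_squares(lambda q:np.hypot(*(P-q[:2]).T)-q[2],[434,383,27]);print(f.x,f.fun.round(1))
```

```text
[435.38414829 385.08283891  27.02970773] [-0.6 -0.6  0.6  0.5]
```

Call:
arm_command(
  commands=[0.02,0.005,0,0,0.04,0.0105,0,0,0.046,0.012,0,0,0.046,0.012,0,0,0.046,0.012,0,0],
)

```text
clock: 54.8
position: [447.5, 170.7, 237.2]
ee_rot: [0.814, -0.581, -0.003, -0.008]
contact_force: [1.5, -0.5, 0.3]
gripper_width: 81.3
```

Call:
arm_command(
  commands=[0.046,0.012,0,0,0.046,0.012,0,0,0.046,0.012,0,0,0.046,0.012,0,0,0.046,0.012,0,0],
)

```text
clock: 55.3
position: [461.1, -78.9, 233.7]
ee_rot: [0.815, -0.58, -0.002, -0.009]
contact_force: [1.0, -0.1, 0.3]
gripper_width: 80.9
```

Call:
arm_command(
  commands=[0.035,0.009,0,0,0.012,0.003,0,0,0,0,0,0,0,0,0,0,0,0,0,0],
  jaw=0.6,
)

```text
clock: 55.8
position: [460.5, -136.1, 232.0]
ee_rot: [0.811, -0.585, -0.003, -0.008]
contact_force: [-0.1, 0.4, 0.4]
gripper_width: 51.3
```

Run:
```python
from h import *
delta(467,-112.5,150,-71);tilt();save('wrist','w26');masks('wrist','press',3)
for c in ['wrist']:
  for r in arm.place_of(c,'press'): print(r['confidence'],toworld(c,r['centre']))
```

```text
pos [ 460.5 -136.1  232. ] phi -71.5 d [-0.0191 -0.0129  0.0824] roll -0.54 F [-0.1  0.4  0.4] w 51.3 t 55.8
zaxis [ 0.0034  0.0164 -0.9999] in tool:  [0.0145 0.0084 0.9999]
wrist press 0.88 px [271. 198.] minenc 466.7 -108.6 D 45.7 ell [ 467.3 -109.9] [38.9 43.7]
wrist press 0.4 px [234. 347.] minenc 448.4 113.8 D 68.0 ell [449.3 112.6] [56.1 60.9]
0.86 [ 469.49288482 -104.95427511   -3.12882926]
```

View pics/w26.png

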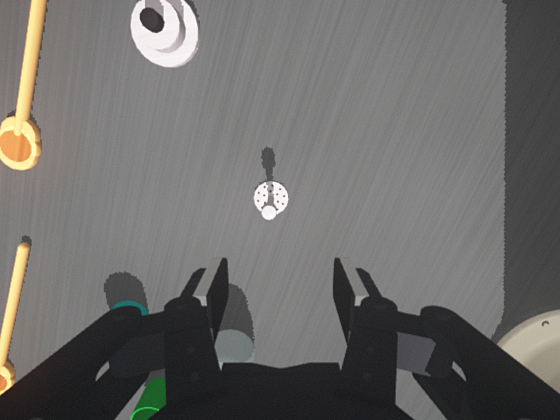

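Run:
```python
from h import *
print(ray('wrist',(271,198.5),3),ray('wrist',(269,212.5),56))
```

```text
[ 467.24125199 -110.09342831    3.        ] [ 466.92902063 -108.77221754   56.        ]
```

Call:
arm_command(
  commands=[-0.0227,-0.0145,0,0,0,0,0,0,0,0,0.04,0,0,0,0,0,0,0,0.04,0],
)

```text
clock: 56.45
position: [474.3, -104.9, 158.5]
ee_rot: [0.814, -0.58, 0.004, -0.012]
contact_force: [0.8, -0.3, -0.4]
gripper_width: 51.3
```

Call:
arm_command(
  commands=[0,0,0,0,0,0,0.025,0,0,0,0,0,0,0,0,0,0,0,0,0],
)

```text
clock: 56.95
position: [477.8, -105.1, 139.4]
ee_rot: [0.816, -0.578, 0.007, -0.012]
contact_force: [0.4, -0.4, 0.0]
gripper_width: 51.3
```

Run:
```python
from h import *
delta(467,-110,100);tilt();save('wrist','w27');masks('wrist','press',3)
```

```text
pos [ 477.8 -105.1  139.4] phi -70.7 d [0.0011 0.0129 0.0391] roll 0 F [ 0.4 -0.4  0. ] w 51.3 t 56.95
zaxis [ 0.0245  0.0118 -0.9996] in tool:  [0.003  0.027  0.9996]
wrist press 0.78 px [299. 201.] minenc 466.9 -108.3 D 48.7 ell [ 466.9 -110.2] [39.1 46.9]
```

View pics/w27.png

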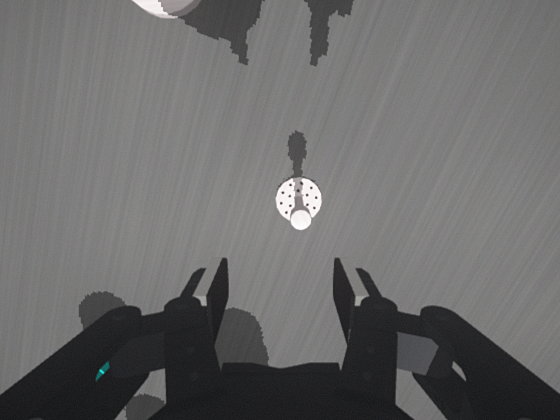

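Call:
arm_command(
  commands=[-0.014,0.042,0,0,-0.014,0.042,0,0,-0.009,0.028,0,0,0,0,0,0,0,0,0,0],
)

```text
clock: 57.55
position: [359.6, -107.6, 139.7]
ee_rot: [0.816, -0.578, 0.011, -0.015]
contact_force: [0.5, 0.8, 0.7]
gripper_width: 51.1
```

Call:
arm_command(
  commands=[0.014,-0.036,0,0,0.014,-0.036,0,0,0.009,-0.025,0,0,0,0,0,0,0,0,0,0],
)

```text
clock: 58.05
position: [472.3, -110.7, 145.8]
ee_rot: [0.816, -0.578, 0.014, -0.017]
contact_force: [-0.8, 0.1, 0.3]
gripper_width: 51.4
```

Run:
```python
from h import *
delta(467,-110,100);tilt()
```

```text
pos [ 472.3 -110.7  145.8] phi -70.6 d [-0.0026  0.0068  0.0456] roll 0 F [-0.8  0.1  0.3] w 51.4 t 58.05
zaxis [ 0.0417  0.0112 -0.9991] in tool:  [-0.0033  0.0431  0.9991]
```

Call:
arm_command(
  commands=[-0.002,0.005,-0.015,0,0,0,-0.025,0,0,0,-0.025,0,0,0,-0.025,0,0,0,-0.015,0],
)

```text
clock: 58.55
position: [459.2, -111.8, 251.3]
ee_rot: [0.816, -0.578, 0.01, -0.014]
contact_force: [0.1, 0.9, -0.9]
gripper_width: 51.2
```

Call:
arm_command(
  commands=[0,0,0,0,0,0,0,0,0,0,0,0,0,0,0,0,0,0,0,0],
)

```text
clock: 59.05
position: [457.6, -111.6, 250.7]
ee_rot: [0.816, -0.578, 0.01, -0.014]
contact_force: [-0.7, -0.1, 0.2]
gripper_width: 51.0
```

Run:
```python
from h import *
delta(467,-110,100);tilt();print(arm.read_state()['joints'].round(4))
```

```text
pos [ 457.6 -111.6  250.7] phi -70.6 d [ 0.0016 -0.0042  0.1509] roll 0 F [-0.7 -0.1  0.2] w 51.0 t 59.05
zaxis [ 0.0322  0.0117 -0.9994] in tool:  [3.000e-04 3.420e-02 9.994e-01]
[ 0.1012  0.0893 -0.3351 -0.0093 -1.1132  0.241 ]
```

Call:
arm_command(
  commands=[0,0,0.045,0,0,0,0.045,0,0,0,0,0,0,0,0,0,0,0,0,0],
)

```text
clock: 59.55
position: [462.7, -111.0, 160.5]
ee_rot: [0.816, -0.577, 0.011, -0.014]
contact_force: [0.2, 0.4, 0.2]
gripper_width: 51.0
```

Run:
```python
from h import *
delta(467,-110,100);tilt()
```

```text
pos [ 462.7 -111.   160.5] phi -70.6 d [ 0.0004 -0.0022  0.0606] roll 0 F [0.2 0.4 0.2] w 51.0 t 59.55
zaxis [ 0.0352  0.0101 -0.9993] in tool:  [-0.0022  0.0366  0.9993]
```

Call:
arm_command(
  commands=[0,-0.003,0.035,0,0,0,0.03,0,0,0,0,0,0,0,0,0,0,0,0,0],
)

```text
clock: 60.05
position: [477.1, -109.3, 105.5]
ee_rot: [0.817, -0.576, 0.021, -0.021]
contact_force: [0.0, -0.6, -0.4]
gripper_width: 51.2
```

Run:
```python
from h import *
delta(467,-110,49);tilt();save('wrist','w28');masks('wrist','press',3)
```

```text
pos [ 477.1 -109.3  105.5] phi -70.4 d [-0.0033  0.013   0.0558] roll 0 F [ 0.  -0.6 -0.4] w 51.2 t 60.05
zaxis [ 0.058   0.0097 -0.9983] in tool:  [-0.0103  0.0579  0.9983]
wrist press 0.83 px [301. 219.] minenc 465.1 -106.6 D 53.1 ell [ 466.6 -108.7] [39.6 51.3]
```

View pics/w28.png

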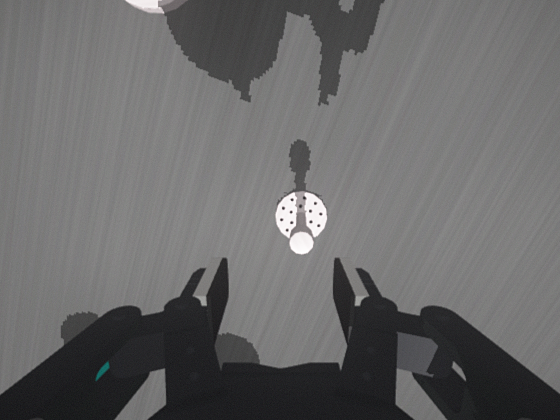

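Call:
arm_command(
  commands=[-0.003,0.008,-0.02,0,0,0,-0.03,0,0,0,-0.035,0,0,0,-0.035,0,0,0,-0.035,0],
)

```text
clock: 60.65
position: [456.6, -110.9, 265.7]
ee_rot: [0.817, -0.576, 0.02, -0.02]
contact_force: [0.7, -0.0, 0.3]
gripper_width: 51.2
```

Call:
arm_command(
  commands=[0,0,0,0,0,0,0,0,0,0,0,0,0,0,0,0,0,0,0,0],
)

```text
clock: 61.15
position: [458.0, -111.2, 272.9]
ee_rot: [0.817, -0.576, 0.026, -0.024]
contact_force: [0.3, -0.6, -0.3]
gripper_width: 51.2
```

Run:
```python
from h import *
delta(467,-110,49);tilt()
```

```text
pos [ 458.  -111.2  272.9] phi -70.4 d [-0.0012  0.0066  0.224 ] roll 0 F [ 0.3 -0.6 -0.3] w 51.2 t 61.15
zaxis [ 0.0696  0.0102 -0.9975] in tool:  [-0.0137  0.069   0.9975]
```

Call:
arm_command(
  commands=[0,0,0.004,0,0,0,0.01,0,0,0,0.02,0,0,0,0.03,0,0,0,0.04,0],
)

```text
clock: 61.65
position: [468.0, -110.1, 166.9]
ee_rot: [0.817, -0.576, 0.029, -0.026]
contact_force: [0.8, 0.3, -0.3]
gripper_width: 51.1
```

Call:
arm_command(
  commands=[0,0,0,0,0,0,0,0,0,0,0,0,0,0,0,0,0,0,0,0],
)

```text
clock: 62.15
position: [466.3, -110.3, 164.7]
ee_rot: [0.817, -0.576, 0.026, -0.024]
contact_force: [0.0, -0.8, 0.4]
gripper_width: 51.1
```

Run:
```python
from h import *
delta(467,-110,49);tilt()
```

```text
pos [ 466.3 -110.3  164.7] phi -70.4 d [-0.0017  0.0071  0.1155] roll 0 F [ 0.  -0.8  0.4] w 51.1 t 62.15
zaxis [ 0.0692  0.0091 -0.9976] in tool:  [-0.0147  0.0682  0.9976]
```

Call:
arm_command(
  commands=[0,0,-0.04,0,0,0,-0.03,0,0,0,-0.02,0,0,0,-0.01,0,0,0,-0.004,0],
)

```text
clock: 62.65
position: [459.2, -111.4, 276.4]
ee_rot: [0.817, -0.576, 0.028, -0.026]
contact_force: [0.0, -0.4, -0.5]
gripper_width: 51.3
```

Run:
```python
from h import *
delta(467,-110,49);tilt()
```

```text
pos [ 459.2 -111.4  276.4] phi -70.4 d [-0.0025  0.0092  0.2273] roll 0 F [ 0.  -0.4 -0.5] w 51.3 t 62.65
zaxis [ 0.076   0.0094 -0.9971] in tool:  [-0.0167  0.0747  0.9971]
```

Call:
arm_command(
  commands=[0.016,-0.046,0,0,0.016,-0.046,0,0,0.016,-0.046,0,0,0,0,0,0,0,0,0,0],
)

```text
clock: 63.15
position: [606.5, -110.1, 283.0]
ee_rot: [0.817, -0.576, 0.025, -0.024]
contact_force: [-0.2, 0.3, -0.3]
gripper_width: 51.1
```

Run:
```python
from h import *
delta(467,-110,150);tilt()
```

```text
pos [ 606.5 -110.1  283. ] phi -70.4 d [-0.0485  0.1402  0.1231] roll 0 F [-0.2  0.3 -0.3] w 51.1 t 63.15
zaxis [ 0.0689  0.011  -0.9976] in tool:  [-0.0128  0.0686  0.9976]
```

Call:
arm_command(
  commands=[-0.016,0.046,0.02,0,-0.016,0.046,0.02,0,-0.016,0.046,0.02,0,0,0,0,0,0,0,0,0],
)

```text
clock: 63.65
position: [457.5, -111.1, 207.2]
ee_rot: [0.816, -0.577, 0.019, -0.02]
contact_force: [1.4, 0.6, 0.3]
gripper_width: 51.0
```

Run:
```python
from h import *
delta(467,-110,150);tilt()
```

```text
pos [ 457.5 -111.1  207.2] phi -70.5 d [ 0.0017 -0.0062  0.0576] roll 0 F [1.4 0.6 0.3] w 51.0 t 63.65
zaxis [ 0.0545  0.0111 -0.9984] in tool:  [-0.0078  0.0551  0.9984]
```

Call:
arm_command(
  commands=[0.016,-0.046,0,0,0.016,-0.046,0,0,0.016,-0.046,0,0,0.016,-0.046,0,0,0,0,0,0],
)

```text
clock: 64.15
position: [653.5, -110.3, 216.5]
ee_rot: [0.816, -0.577, 0.018, -0.02]
contact_force: [-1.4, 0.1, -1.0]
gripper_width: 51.3
```

Call:
arm_command(
  commands=[-0.016,0.046,0,0,-0.016,0.046,0,0,-0.016,0.046,0,0,0,0,0,0,0,0,0,0],
)

```text
clock: 64.65
position: [503.3, -110.9, 204.9]
ee_rot: [0.816, -0.577, 0.016, -0.019]
contact_force: [0.3, 0.6, -0.1]
gripper_width: 51.3
```

Run:
```python
from h import *
delta(467,-110,150);tilt()
```

```text
pos [ 503.3 -110.9  204.9] phi -70.6 d [-0.0131  0.0366  0.0531] roll 0 F [ 0.3  0.6 -0.1] w 51.3 t 64.65
zaxis [ 0.0476  0.0128 -0.9988] in tool:  [-0.0038  0.0492  0.9988]
```

Call:
arm_command(
  commands=[0.015,-0.042,-0.025,0,0.015,-0.042,-0.025,0,0.015,-0.042,-0.025,0,0,0,0,0,0,0,0,0],
)

```text
clock: 65.15
position: [629.8, -112.9, 280.9]
ee_rot: [0.816, -0.578, 0.011, -0.016]
contact_force: [-0.0, -0.1, -0.9]
gripper_width: 51.2
```

Run:
```python
from h import *
delta(467,-110,150);tilt()
```

```text
pos [ 629.8 -112.9  280.9] phi -70.6 d [-0.0566  0.1575  0.125 ] roll 0 F [-0.  -0.1 -0.9] w 51.2 t 65.15
zaxis [ 0.0358  0.0136 -0.9993] in tool:  [0.001  0.0383 0.9993]
```

Call:
arm_command(
  commands=[-0.015,0.042,0.02,0,-0.015,0.042,0.02,0,-0.015,0.042,0.02,0,-0.015,0.042,0.02,0,0,0,0,0],
)

```text
clock: 65.65
position: [443.8, -111.0, 185.7]
ee_rot: [0.815, -0.579, 0.006, -0.013]
contact_force: [0.5, 0.1, 0.9]
gripper_width: 51.5
```

Run:
```python
from h import *
delta(467,-110,150);tilt()
```

```text
pos [ 443.8 -111.   185.7] phi -70.8 d [ 0.0068 -0.0212  0.0363] roll 0 F [0.5 0.1 0.9] w 51.5 t 65.65
zaxis [ 0.0259  0.0146 -0.9996] in tool:  [0.0053 0.0293 0.9996]
```

Call:
arm_command(
  commands=[0.015,-0.042,-0.025,0,0.015,-0.042,-0.025,0,0.015,-0.042,-0.025,0,0.012,-0.034,-0.02,0,0,0,0,0],
)

```text
clock: 66.15
position: [605.0, -114.4, 281.8]
ee_rot: [0.815, -0.579, 0.0, -0.009]
contact_force: [-1.4, 0.4, -0.7]
gripper_width: 50.9
```

Call:
arm_command(
  commands=[-0.015,0.042,0.025,0,-0.015,0.042,0.025,0,-0.015,0.042,0.025,0,0,0,0,0,0,0,0,0],
)

```text
clock: 66.65
position: [460.7, -112.4, 197.2]
ee_rot: [0.814, -0.58, -0.006, -0.006]
contact_force: [0.3, 0.9, 1.1]
gripper_width: 51.5
```

Run:
```python
from h import *
delta(467,-110,150);tilt()
```

```text
pos [ 460.7 -112.4  197.2] phi -70.9 d [ 0.0006 -0.0066  0.0472] roll 0 F [0.3 0.9 1.1] w 51.5 t 66.65
zaxis [-0.0036  0.0165 -0.9999] in tool:  [0.0168 0.002  0.9999]
```

Call:
arm_command(
  commands=[0.0006,-0.0066,0.012,0,0,0,0.02,0,0,0,0.02,0,0,0,0.02,0,0,0,0.018,0],
)

```text
clock: 67.15
position: [475.8, -108.2, 106.8]
ee_rot: [0.814, -0.58, -0.0, -0.011]
contact_force: [-0.4, -0.5, 0.4]
gripper_width: 51.5
```

Call:
arm_command(
  commands=[0,0,0.01,0,0,0,0.004,0,0,0,0,0,0,0,0,0,0,0,0,0],
)

```text
clock: 67.65
position: [479.7, -107.5, 90.5]
ee_rot: [0.815, -0.58, -0.0, -0.011]
contact_force: [0.8, 0.4, -0.5]
gripper_width: 51.1
```

Run:
```python
from h import *
delta(467,-110,49);tilt();save('wrist','w29')
```

```text
pos [ 479.7 -107.5   90.5] phi -70.9 d [-0.0012  0.0135  0.0413] roll 0 F [ 0.8  0.4 -0.5] w 51.1 t 67.65
zaxis [ 0.012   0.0178 -0.9998] in tool:  [0.0129 0.0172 0.9998]
```

View pics/w29.png

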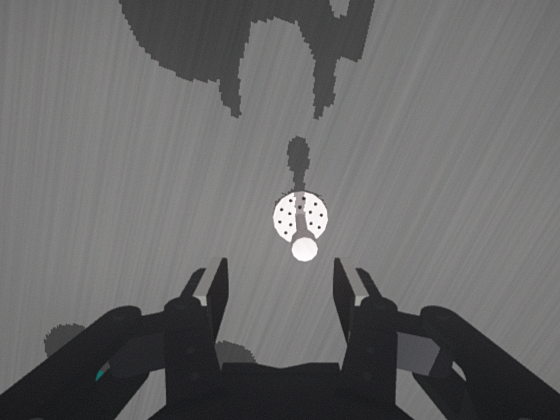

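Run:
```python
from h import *
print(ray('wrist',(300.5,216.5),3),ray('wrist',(304.5,248.5),58))
```

```text
[ 467.69703199 -112.54762411    3.        ] [ 466.88202873 -110.37767106   58.        ]
```

Call:
arm_command(
  commands=[-0.0005,0.0065,0,0,-0.0005,0.0065,0,0,0,0,0.008,0,0,0,0.008,0,0,0,0.008,0],
)

```text
clock: 68.2
position: [467.3, -110.7, 67.3]
ee_rot: [0.814, -0.58, 0.002, -0.013]
contact_force: [0.3, -0.1, -0.3]
gripper_width: 51.5
```

Call:
arm_command(
  commands=[0,0,0.006,0,0,0,0.003,0,0,0,0,0,0,0,0,0,0,0,0,0],
)

```text
clock: 68.7
position: [466.7, -110.5, 55.2]
ee_rot: [0.815, -0.58, 0.0, -0.011]
contact_force: [-0.4, 0.7, -0.8]
gripper_width: 51.3
```

Run:
```python
from h import *
delta(467,-110.8,49);tilt();save('wrist','w30')
```

```text
pos [ 466.7 -110.5   55.2] phi -70.9 d [ 0.0004 -0.0001  0.0061] roll 0 F [-0.4  0.7 -0.8] w 51.3 t 68.7
zaxis [ 0.0139  0.0179 -0.9997] in tool:  [0.0124 0.0189 0.9997]
```

View pics/w30.png

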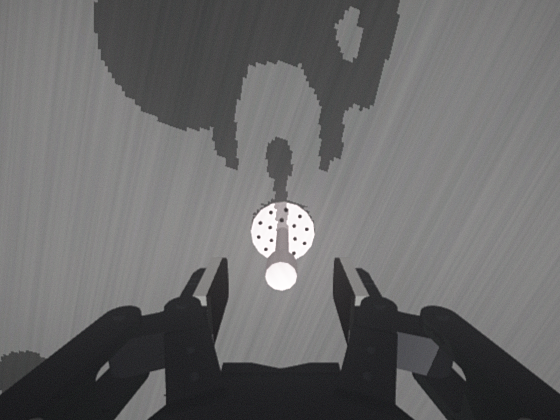

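Call:
arm_command(
  commands=[0.0004,0,0.003,0,0,0,0.002,0,0,0,0.001,0,0,0,0,0,0,0,0,0],
)

```text
clock: 69.25
position: [467.4, -110.8, 49.3]
ee_rot: [0.815, -0.58, 0.001, -0.012]
contact_force: [-0.8, -0.7, -0.2]
gripper_width: 51.5
```

Call:
arm_command(
  commands=[0,0,0,0,0,0,0,0,0,0,0,0,0,0,0,0,0,0,0,0],
  jaw=0,
)

```text
clock: 69.75
position: [467.4, -110.8, 49.5]
ee_rot: [0.815, -0.58, 0.001, -0.012]
contact_force: [-0.0, 0.6, -0.8]
gripper_width: 13.2
```

Call:
arm_command(
  commands=[0,0,0,0,0,0,0,0,0,0,0,0,0,0,0,0,0,0,0,0],
)

```text
clock: 70.25
position: [467.4, -110.8, 49.5]
ee_rot: [0.815, -0.58, 0.001, -0.012]
contact_force: [-0.3, -0.5, 0.3]
gripper_width: 13.0
```

Run:
```python
from h import *
delta(467,-110.8,49);tilt();save('wrist','w31')
```

```text
pos [ 467.4 -110.8   49.5] phi -70.9 d [-0.0002  0.0004  0.0005] roll 0 F [-0.3 -0.5  0.3] w 13.0 t 70.25
zaxis [ 0.0158  0.018  -0.9997] in tool:  [0.0118 0.0208 0.9997]
```

View pics/w31.png

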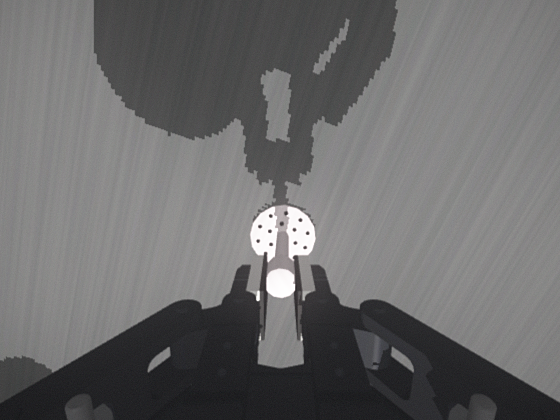

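Call:
arm_command(
  commands=[0,0,-0.01,0,0,0,-0.015,0,0,0,-0.02,0,0,0,-0.02,0,0,0,-0.02,0],
)

```text
clock: 70.8
position: [463.7, -112.5, 136.6]
ee_rot: [0.814, -0.58, -0.002, -0.01]
contact_force: [0.8, -0.4, -0.6]
gripper_width: 12.9
```

Call:
arm_command(
  commands=[0,0,-0.02,0,0,0,-0.02,0,0,0,-0.02,0,0,0,-0.015,0,0,0,-0.005,0],
)

```text
clock: 71.3
position: [462.8, -114.2, 225.9]
ee_rot: [0.814, -0.58, 0.001, -0.012]
contact_force: [0.0, 0.2, -1.1]
gripper_width: 13.3
```

Run:
```python
from h import *
delta(435,384,215,-71);tilt();save('wrist','w32');im=save('side','s32');
```

```text
pos [ 462.8 -114.2  225.9] phi -70.9 d [-0.4797 -0.1363  0.0193] roll 0.09 F [ 0.   0.2 -1.1] w 13.3 t 71.3
zaxis [ 0.0161  0.0178 -0.9997] in tool:  [0.0116 0.021  0.9997]
```

View pics/w32.png

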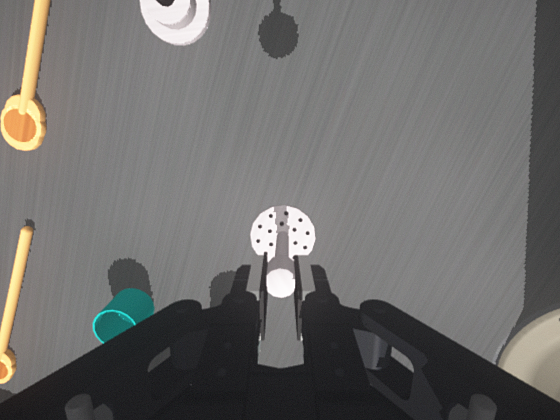

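View pics/s32.png

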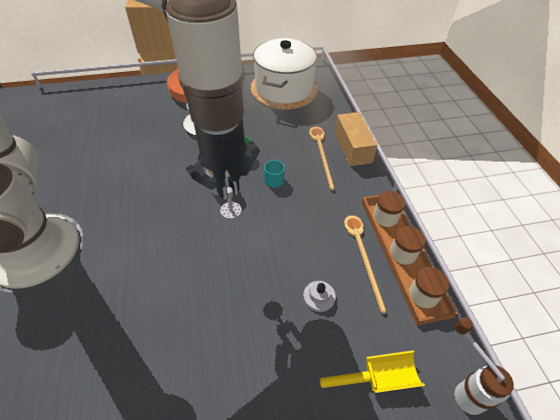

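Call:
arm_command(
  commands=[-0.02,-0.0057,0,0,-0.035,-0.01,0,0,-0.042,-0.012,0,0,-0.042,-0.012,0,0,-0.042,-0.012,0,0],
)

```text
clock: 71.9
position: [449.2, 75.2, 222.7]
ee_rot: [0.811, -0.585, -0.003, -0.008]
contact_force: [1.1, -0.2, -0.4]
gripper_width: 13.0
```

Call:
arm_command(
  commands=[-0.042,-0.012,0,0,-0.042,-0.012,0,0,-0.042,-0.012,0,0,-0.042,-0.012,0,0,-0.042,-0.012,0,0],
)

```text
clock: 72.4
position: [434.4, 300.4, 220.1]
ee_rot: [0.811, -0.585, -0.004, -0.002]
contact_force: [2.0, 0.6, 0.1]
gripper_width: 13.0
```

Call:
arm_command(
  commands=[-0.04,-0.0115,0,0,-0.025,-0.007,0,0,-0.015,-0.004,0,0,0,0,0,0,0,0,0,0],
)

```text
clock: 72.9
position: [426.6, 389.3, 213.3]
ee_rot: [0.813, -0.583, -0.005, 0.004]
contact_force: [-0.3, -0.1, -1.1]
gripper_width: 13.1
```

Run:
```python
from h import *
delta(435,384,190,-71);tilt();save('wrist','w33')
```

```text
pos [426.6 389.3 213.3] phi -71.3 d [ 0.0078 -0.0065  0.0232] roll -0.28 F [-0.3 -0.1 -1.1] w 13.1 t 72.9
zaxis [-1.260e-02 -7.000e-04 -9.999e-01] in tool:  [ 0.0034 -0.0122  0.9999]
```

View pics/w33.png

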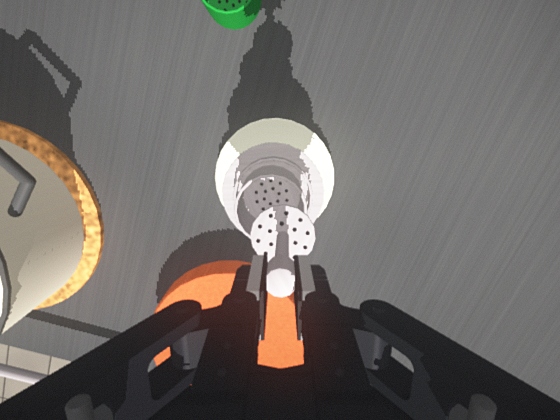

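Call:
arm_command(
  commands=[0.004,-0.0036,0,0,0.004,-0.0036,0,0,0,0,0.008,0,0,0,0.008,0,0,0,0.005,0],
)

```text
clock: 73.45
position: [437.8, 379.3, 192.2]
ee_rot: [0.811, -0.585, -0.005, 0.003]
contact_force: [-0.3, -0.6, -1.1]
gripper_width: 13.2
```

Call:
arm_command(
  commands=[0,0,0,0,0,0,0,0,0,0,0,0,0,0,0,0,0,0,0,0],
)

```text
clock: 73.95
position: [437.3, 379.1, 191.0]
ee_rot: [0.811, -0.585, -0.005, 0.004]
contact_force: [-0.3, 0.1, -0.5]
gripper_width: 12.9
```

Run:
```python
from h import *
delta(435.6,384,188,-71);tilt();im=save('wrist','w34')
cv2.imwrite('pics/w34z.png',cv2.resize(im[120:300,200:360,::-1],None,fx=4,fy=4,interpolation=cv2.INTER_CUBIC)[:600])
```

```text
pos [437.3 379.1 191. ] phi -71.6 d [-0.0052  0.0001  0.0031] roll -0.58 F [-0.3  0.1 -0.5] w 12.9 t 73.95
zaxis [-1.290e-02 -5.000e-04 -9.999e-01] in tool:  [ 0.0035 -0.0124  0.9999]
```

View pics/w34z.png

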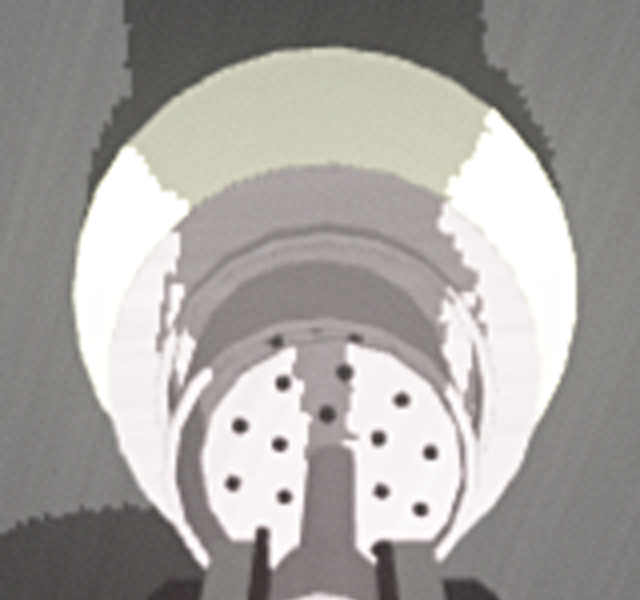

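Run:
```python
from h import *
from scipy.optimize import least_squares
def fit(px,z,R):
    P=np.array([ray('wrist',(199.6+p[0]/4,119.6+p[1]/4),z)[:2] for p in px])
    f=least_squares(lambda q:np.hypot(*(P-q[:2]).T)-R,[434,383]);print(f.x,f.fun.round(1))
fit([(201,465),(463,465),(332,334),(220,402),(445,402)],144.5,21)
fit([(172,480),(480,480),(326,319),(205,373),(440,365),(195,540),(460,540)],129,27.5)
```

```text
[436.55583229 377.38233915] [-0.2 -0.2  0.5 -0.5 -0.5]
[434.90133043 384.29876276] [-0.8 -1.  -0.4 -0.4 -0.6 -1.2 -0.8]
```

Call:
arm_command(
  commands=[-0.003,0,0,0,-0.003,0,0,0,0,0,0,0,0,0,0,0,0,0,0,0],
)

```text
clock: 74.5
position: [435.3, 385.8, 191.5]
ee_rot: [0.811, -0.585, -0.005, 0.003]
contact_force: [-0.6, 0.1, -0.5]
gripper_width: 13.1
```

Run:
```python
from h import *
delta(435.6,384.8,188,-71);tilt();im=save('wrist','w35')
cv2.imwrite('pics/w35z.png',cv2.resize(im[150:300,200:360,::-1],None,fx=4,fy=4,interpolation=cv2.INTER_CUBIC)[:600])
```

```text
pos [435.3 385.8 191.5] phi -71.6 d [ 0.001  -0.      0.0035] roll -0.55 F [-0.6  0.1 -0.5] w 13.1 t 74.5
zaxis [-1.230e-02  3.000e-04 -9.999e-01] in tool:  [ 0.0041 -0.0116  0.9999]
```

View pics/w35z.png

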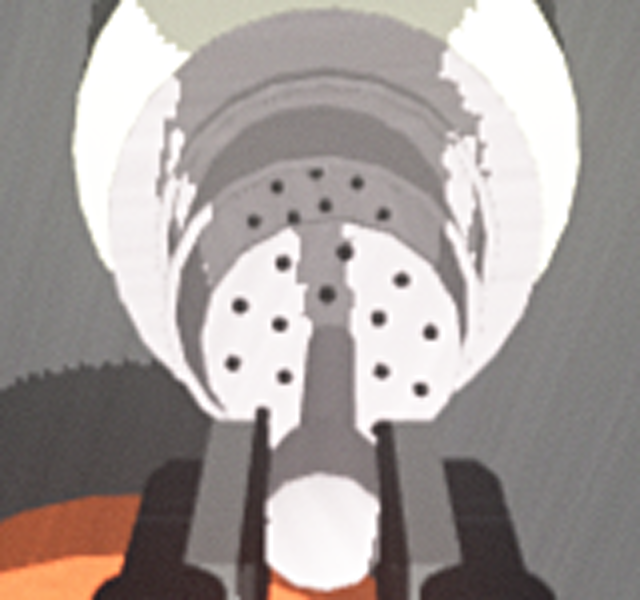

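Call:
arm_command(
  commands=[0,-0.0005,0.004,0,0,0,0.005,0,0,0,0.005,0,0,0,0.004,0,0,0,0.002,0],
)

```text
clock: 75.05
position: [435.5, 385.6, 169.5]
ee_rot: [0.811, -0.585, -0.005, 0.004]
contact_force: [-0.6, 0.1, 0.0]
gripper_width: 12.8
```

Run:
```python
from h import *
delta(435.3,385.5,131.5);tilt();im=save('wrist','w36')
cv2.imwrite('pics/w36z.png',cv2.resize(im[150:300,200:360,::-1],None,fx=4,fy=4,interpolation=cv2.INTER_CUBIC)[:600])
```

```text
pos [435.5 385.6 169.5] phi -71.6 d [ 0.0001 -0.0003  0.038 ] roll 0 F [-0.6  0.1  0. ] w 12.8 t 75.05
zaxis [-1.270e-02 -1.000e-04 -9.999e-01] in tool:  [ 0.0039 -0.0121  0.9999]
```

View pics/w36z.png

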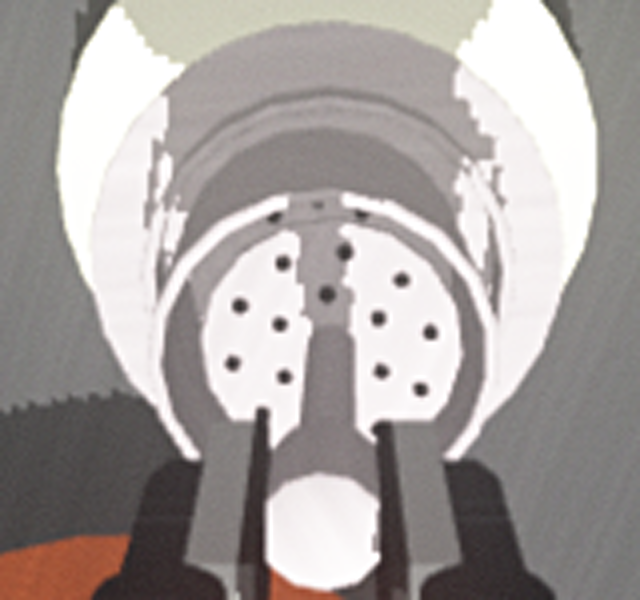

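Call:
arm_command(
  commands=[0,-0.0013,0,0,0,0,0.007,0,0,0,0.008,0,0,0,0.008,0,0,0,0.007,0],
)

```text
clock: 75.6
position: [436.8, 386.4, 137.8]
ee_rot: [0.811, -0.585, -0.005, 0.003]
contact_force: [0.6, 0.7, -0.7]
gripper_width: 13.1
```

Run:
```python
from h import *
delta(435.3,385.5,131.5);tilt();im=save('wrist','w37')
cv2.imwrite('pics/w37z.png',cv2.resize(im[150:300,200:360,::-1],None,fx=4,fy=4,interpolation=cv2.INTER_CUBIC)[:600])
```

```text
pos [436.8 386.4 137.8] phi -71.6 d [0.0004 0.0016 0.0064] roll 0 F [ 0.6  0.7 -0.7] w 13.1 t 75.6
zaxis [-0.0117  0.0012 -0.9999] in tool:  [ 0.0049 -0.0107  0.9999]
```

View pics/w37z.png

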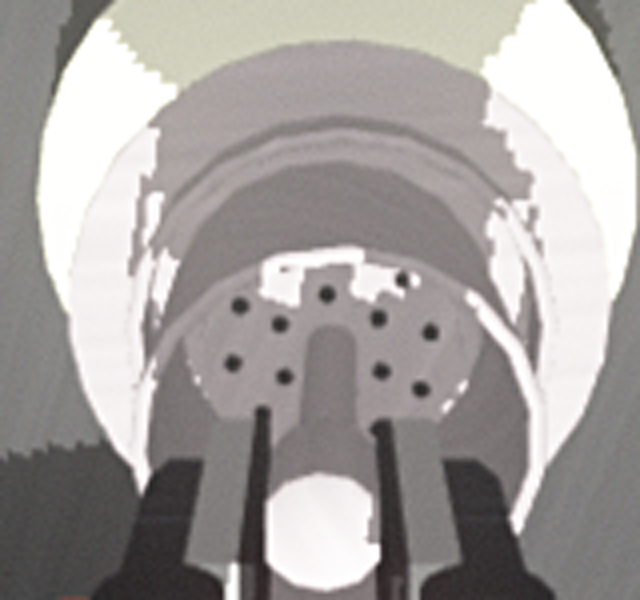

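Disc well inside, no contact. Lowering the last bit.

Call:
arm_command(
  commands=[0,0.0005,0.002,0,0,0,0.002,0,0,0,0.001,0,0,0,0.0005,0,0,0,0,0],
)

```text
clock: 76.15
position: [436.1, 386.0, 132.2]
ee_rot: [0.811, -0.585, -0.005, 0.003]
contact_force: [-0.1, -0.1, -1.4]
gripper_width: 12.8
```

Run:
```python
from h import *
delta(435.3,385.5,131.5);tilt()
```

```text
pos [436.1 386.  132.2] phi -71.5 d [0.0003 0.0009 0.0007] roll 0 F [-0.1 -0.1 -1.4] w 12.8 t 76.15
zaxis [-0.0117 -0.     -0.9999] in tool:  [ 0.0037 -0.0111  0.9999]
```

Call:
arm_command(
  commands=[0,0,0.0007,0,0,0,0,0,0,0,0.0005,0,0,0,0,0,0,0,0,0],
)

```text
clock: 76.65
position: [436.3, 386.3, 132.0]
ee_rot: [0.811, -0.584, -0.005, 0.003]
contact_force: [-1.6, -0.1, 2.6]
gripper_width: 12.9
```

Run:
```python
from h import *
delta(435.3,385.5,131.5);tilt()
```

```text
pos [436.3 386.3 132. ] phi -71.5 d [0.0004 0.0012 0.0006] roll 0 F [-1.6 -0.1  2.6] w 12.9 t 76.65
zaxis [-0.0107  0.001  -0.9999] in tool:  [ 0.0043 -0.0099  0.9999]
```

Call:
arm_command(
  commands=[0,0,0,0,0,0,0,0,0,0,0,0,0,0,0,0,0,0,0,0],
  jaw=0.6,
)

```text
clock: 77.15
position: [436.3, 386.3, 130.6]
ee_rot: [0.811, -0.585, -0.005, 0.003]
contact_force: [-0.1, 0.6, 0.1]
gripper_width: 51.3
```

Call:
arm_command(
  commands=[0,0,-0.01,0,0,0,-0.015,0,0,0,-0.025,0,0,0,-0.025,0,0,0,-0.02,0],
)

```text
clock: 77.65
position: [436.6, 384.9, 227.8]
ee_rot: [0.811, -0.585, -0.005, 0.006]
contact_force: [0.0, -0.4, -0.1]
gripper_width: 51.5
```

Call:
arm_command(
  commands=[0,0,-0.01,0,0,0,0,0,0,0,0,0,0,0,0,0,0,0,0,0],
)

```text
clock: 78.15
position: [437.0, 385.3, 240.6]
ee_rot: [0.811, -0.585, -0.005, 0.004]
contact_force: [-0.2, -0.3, -0.2]
gripper_width: 51.3
```

Run:
```python
from h import *
delta(624,-250.5,220,-71);tilt();im=save('wrist','w38')
cv2.imwrite('pics/w38z.png',cv2.resize(im[100:250,200:360,::-1],None,fx=4,fy=4,interpolation=cv2.INTER_CUBIC)[:600])
im=save('side','s38');cv2.imwrite('pics/s38z.png',cv2.resize(im[60:160,150:270,::-1],None,fx=5,fy=5,interpolation=cv2.INTER_CUBIC))
```

```text
pos [437.  385.3 240.6] phi -71.6 d [0.6623 0.0234 0.019 ] roll -0.56 F [-0.2 -0.3 -0.2] w 51.3 t 78.15
zaxis [-0.0129 -0.0013 -0.9999] in tool:  [ 0.0029 -0.0126  0.9999]
```

View pics/w38z.png

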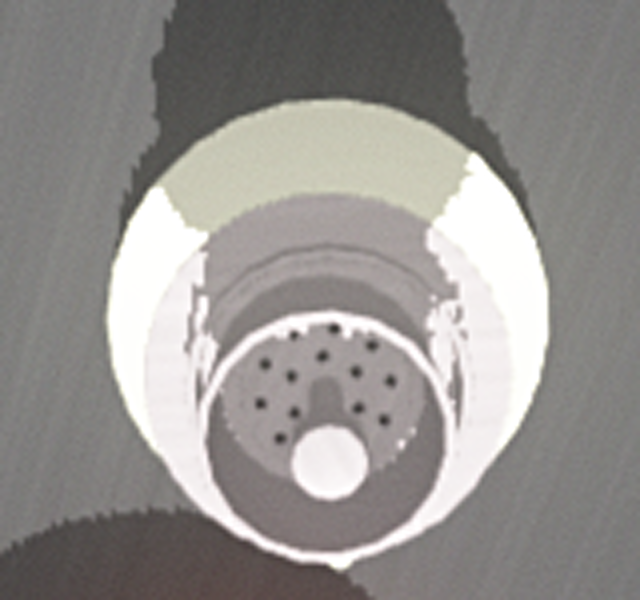

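View pics/s38z.png

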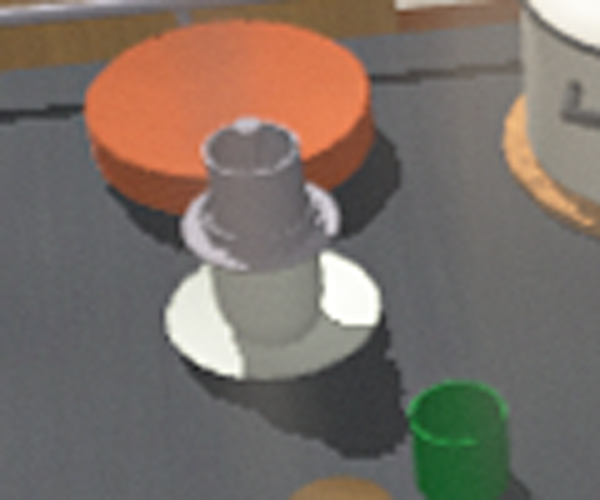

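Call:
arm_command(
  commands=[0.02,0.0007,0,0,0.038,0.0013,0,0,0.045,0.0016,0,0,0.045,0.0016,0,0,0.045,0.0016,0,0],
  jaw=0.85,
)

```text
clock: 78.75
position: [492.1, 195.7, 237.4]
ee_rot: [0.814, -0.581, -0.005, 0.007]
contact_force: [0.3, 0.2, 0.3]
gripper_width: 72.3
```

Call:
arm_command(
  commands=[0.045,0.0016,0,0,0.045,0.0016,0,0,0.045,0.0016,0,0,0.045,0.0016,0,0,0.045,0.0016,0,0],
)

```text
clock: 79.25
position: [556.4, -33.3, 237.1]
ee_rot: [0.814, -0.581, -0.005, 0.008]
contact_force: [1.2, 0.9, 0.5]
gripper_width: 72.4
```

Run:
```python
from h import *
from scipy.optimize import least_squares
delta(624,-250.5,220,-71);tilt()
```

```text
pos [556.4 -33.3 237.1] phi -71.1 d [0.2274 0.0062 0.0172] roll -0.07 F [1.2 0.9 0.5] w 72.4 t 79.25
zaxis [-0.0175 -0.0061 -0.9998] in tool:  [-1.000e-04 -1.860e-02  9.998e-01]
```

Call:
arm_command(
  commands=[0.045,0.0015,0,0,0.045,0.0015,0,0,0.045,0.0015,0,0,0.035,0.001,0,0,0.02,0,0,0],
)

```text
clock: 79.75
position: [610.1, -230.1, 235.3]
ee_rot: [0.812, -0.584, -0.007, 0.009]
contact_force: [-0.1, 0.7, -0.6]
gripper_width: 72.7
```

Call:
arm_command(
  commands=[0,0,0,0,0,0,0,0,0,0,0,0,0,0,0,0,0,0,0,0],
)

```text
clock: 80.25
position: [607.4, -232.2, 233.5]
ee_rot: [0.811, -0.585, -0.009, 0.01]
contact_force: [0.2, -0.3, 0.9]
gripper_width: 72.5
```

Run:
```python
from h import *
delta(624,-250.5,120,-71);tilt();im=save('wrist','w39');masks('wrist','lid',8)
for r in arm.place_of('wrist','lid'): print(r['confidence'],toworld('wrist',r['centre']))
```

```text
pos [ 607.4 -232.2  233.5] phi -71.6 d [ 0.0229 -0.0129  0.1131] roll -0.63 F [ 0.2 -0.3  0.9] w 72.5 t 80.25
zaxis [-0.0259 -0.0054 -0.9996] in tool:  [ 0.0031 -0.0263  0.9996]
wrist lid 0.72 px [265. 165.] minenc 625.9 -248.0 D 69.2 ell [ 625.8 -247.9] [66.9 68. ]
0.75 [ 627.59006752 -247.85814174    1.93504619]
```

View pics/w39.png

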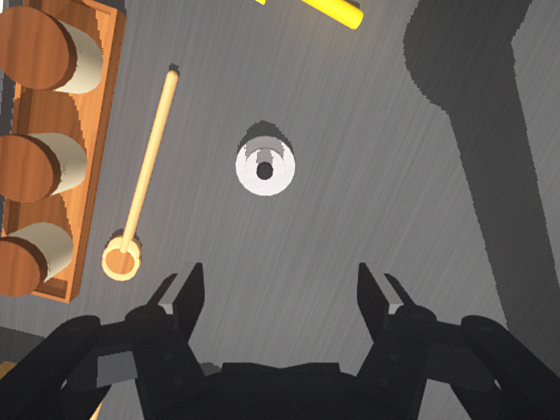

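Call:
arm_command(
  commands=[0.0104,-0.0063,0,0,0.0104,-0.0063,0.01,0,0,0,0.025,0,0,0,0.03,0,0,0,0.03,0],
)

```text
clock: 80.9
position: [629.2, -249.3, 140.2]
ee_rot: [0.812, -0.584, -0.003, 0.007]
contact_force: [0.4, 0.5, -0.5]
gripper_width: 73.0
```

Call:
arm_command(
  commands=[0,0,0.025,0,0,0,0.015,0,0,0,0.005,0,0,0,0,0,0,0,0,0],
)

```text
clock: 81.4
position: [625.5, -249.1, 84.7]
ee_rot: [0.811, -0.584, -0.009, 0.009]
contact_force: [0.8, -0.4, 1.6]
gripper_width: 72.8
```

Run:
```python
from h import *
delta(625.9,-248,12,-71);tilt();im=save('wrist','w40');masks('wrist','lid',8)
```

```text
pos [ 625.5 -249.1   84.7] phi -71.5 d [-0.0008 -0.0025  0.0727] roll -0.52 F [ 0.8 -0.4  1.6] w 72.8 t 81.4
zaxis [-0.0248 -0.0053 -0.9997] in tool:  [ 0.0029 -0.0252  0.9997]
wrist lid 0.9 px [278. 222.] minenc 626.2 -247.8 D 71.5 ell [ 626.1 -248. ] [68.5 70.3]
```

View pics/w40.png

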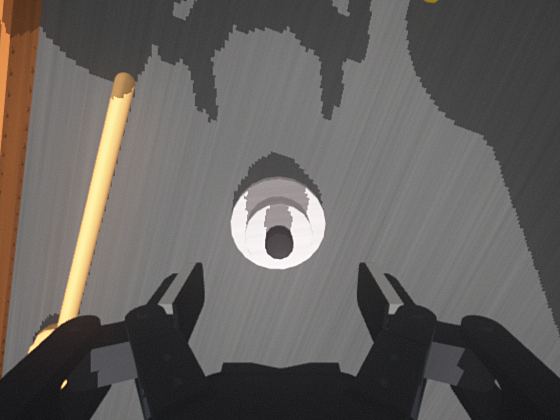

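Call:
arm_command(
  commands=[-0.0008,-0.0025,0.008,0,0,0,0.014,0,0,0,0.015,0,0,0,0.012,0,0,0,0.006,0],
)

```text
clock: 82.0
position: [629.0, -247.9, 29.9]
ee_rot: [0.812, -0.584, -0.005, 0.007]
contact_force: [-1.0, 0.5, -0.3]
gripper_width: 72.5
```

Call:
arm_command(
  commands=[0,0,0,0,0,0,0,0,0,0,0,0,0,0,0,0,0,0,0,0],
)

```text
clock: 82.5
position: [629.2, -248.0, 29.6]
ee_rot: [0.812, -0.584, -0.005, 0.008]
contact_force: [0.4, -0.3, 0.3]
gripper_width: 72.6
```

Run:
```python
from h import *
delta(626.1,-248,13,-71);tilt();im=save('wrist','w41');masks('wrist','lid',8)
```

```text
pos [ 629.2 -248.    29.6] phi -71.5 d [-0.001   0.0026  0.0166] roll -0.49 F [ 0.4 -0.3  0.3] w 72.6 t 82.5
zaxis [-0.0165 -0.0067 -0.9998] in tool:  [-0.0012 -0.0177  0.9998]
wrist lid 0.83 px [287. 253.] minenc 626.0 -246.4 D 74.8 ell [ 625.5 -247.3] [67.6 73.4]
```

View pics/w41.png

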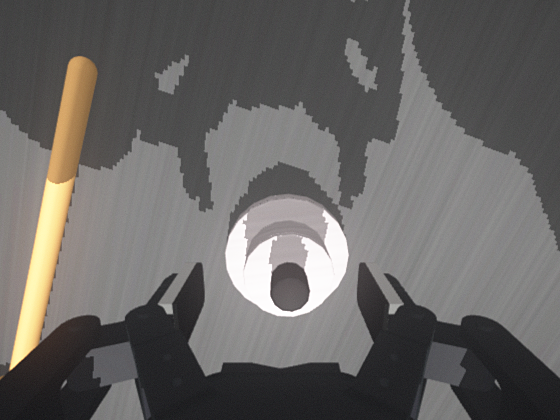

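Call:
arm_command(
  commands=[-0.001,0.0026,0.003,0,0,0,0.005,0,0,0,0.005,0,0,0,0.003,0,0,0,0,0],
)

```text
clock: 83.1
position: [625.6, -248.0, 12.3]
ee_rot: [0.812, -0.584, -0.005, 0.007]
contact_force: [-0.2, -0.4, -0.1]
gripper_width: 72.8
```

Run:
```python
from h import *
delta(626.1,-248,13,-71);tilt()
```

```text
pos [ 625.6 -248.    12.3] phi -71.5 d [ 0.0002 -0.0005 -0.0007] roll -0.5 F [-0.2 -0.4 -0.1] w 72.8 t 83.1
zaxis [-0.0166 -0.0066 -0.9998] in tool:  [-0.001  -0.0178  0.9998]
```

Call:
arm_command(
  commands=[0,0,0,0,0,0,0,0,0,0,0,0,0,0,0,0,0,0,0,0],
  jaw=0.2,
)

```text
clock: 83.6
position: [625.9, -248.1, 12.5]
ee_rot: [0.812, -0.584, -0.005, 0.007]
contact_force: [-0.4, 0.2, -0.5]
gripper_width: 43.3
```

Run:
```python
from h import *
delta(626.1,-248,13,-71);tilt();im=save('wrist','w42')
```

```text
pos [ 625.9 -248.1   12.5] phi -71.5 d [ 0.     -0.0002 -0.0005] roll -0.48 F [-0.4  0.2 -0.5] w 43.3 t 83.6
zaxis [-0.0161 -0.0069 -0.9998] in tool:  [-0.0014 -0.0175  0.9998]
```

View pics/w42.png

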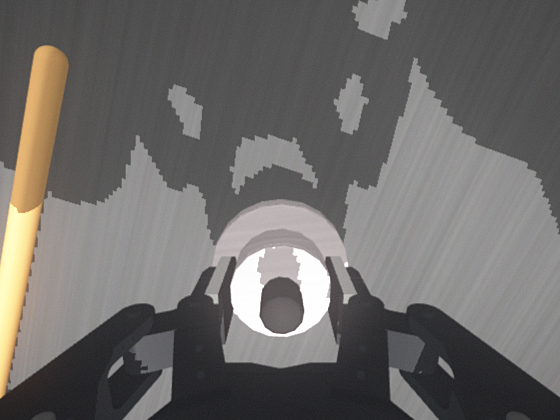

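Call:
arm_command(
  commands=[0,0,-0.008,0,0,0,-0.015,0,0,0,-0.02,0,0,0,-0.025,0,0,0,-0.025,0],
)

```text
clock: 84.15
position: [624.8, -246.9, 107.1]
ee_rot: [0.811, -0.584, -0.009, 0.009]
contact_force: [-0.2, -0.6, -0.0]
gripper_width: 43.3
```

Call:
arm_command(
  commands=[0,0,-0.025,0,0,0,-0.025,0,0,0,-0.02,0,0,0,-0.015,0,0,0,-0.005,0],
)

```text
clock: 84.65
position: [628.4, -246.9, 212.6]
ee_rot: [0.812, -0.584, -0.002, 0.006]
contact_force: [-0.9, -0.3, -0.1]
gripper_width: 43.2
```

Run:
```python
from h import *
delta(435,384.5,200,-71);tilt();im=save('wrist','w43')
```

```text
pos [ 628.4 -246.9  212.6] phi -71.5 d [-0.6602 -0.0172  0.0096] roll -0.48 F [-0.9 -0.3 -0.1] w 43.2 t 84.65
zaxis [-0.0109 -0.0081 -0.9999] in tool:  [-0.0042 -0.013   0.9999]
```

View pics/w43.png

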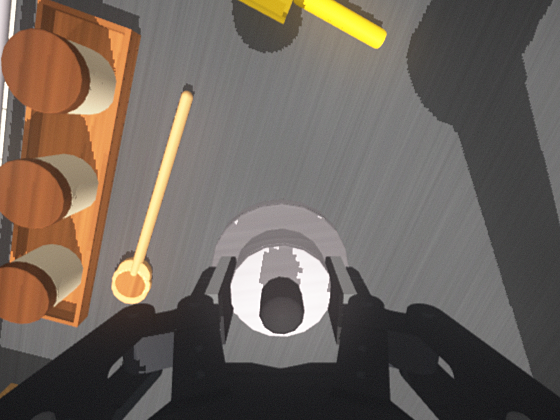

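Call:
arm_command(
  commands=[-0.02,-0.0005,0,0,-0.035,-0.001,0,0,-0.042,-0.001,0,0,-0.042,-0.001,0,0,-0.042,-0.001,0,0],
)

```text
clock: 85.2
position: [572.6, -73.1, 208.6]
ee_rot: [0.809, -0.588, -0.004, 0.008]
contact_force: [0.9, 0.2, -0.3]
gripper_width: 43.3
```

Call:
arm_command(
  commands=[-0.042,-0.001,0,0,-0.042,-0.001,0,0,-0.042,-0.001,0,0,-0.042,-0.001,0,0,-0.042,-0.001,0,0],
)

```text
clock: 85.7
position: [506.0, 135.0, 205.4]
ee_rot: [0.808, -0.589, -0.006, 0.01]
contact_force: [1.6, -0.2, -0.1]
gripper_width: 43.1
```

Call:
arm_command(
  commands=[-0.042,-0.001,0,0,-0.042,-0.001,0,0,-0.042,-0.001,0,0,-0.042,-0.001,0,0,-0.035,-0.001,0,0],
)

```text
clock: 86.2
position: [441.9, 336.5, 202.6]
ee_rot: [0.808, -0.588, -0.007, 0.012]
contact_force: [1.0, -0.2, -0.5]
gripper_width: 43.0
```

Run:
```python
from h import *
delta(435,384.5,200,-71);tilt()
```

```text
pos [441.9 336.5 202.6] phi -72.1 d [-0.0478 -0.0083  0.0023] roll -1.1 F [ 1.  -0.2 -0.5] w 43.0 t 86.2
zaxis [-0.0259 -0.0114 -0.9996] in tool:  [-0.0029 -0.0282  0.9996]
```

Call:
arm_command(
  commands=[-0.017,-0.004,0,0,-0.012,-0.003,0,0,-0.008,-0.001,0,0,0,0,0,0,0,0,0,0],
)

```text
clock: 86.7
position: [436.1, 376.8, 199.9]
ee_rot: [0.809, -0.587, -0.007, 0.015]
contact_force: [-0.9, 0.4, -0.4]
gripper_width: 42.8
```

Call:
arm_command(
  commands=[0,0,0,0,0,0,0,0,0,0,0,0,0,0,0,0,0,0,0,0],
)

```text
clock: 87.2
position: [437.3, 373.5, 200.5]
ee_rot: [0.808, -0.589, -0.007, 0.015]
contact_force: [0.7, -0.3, -1.1]
gripper_width: 43.1
```

Run:
```python
from h import *
delta(435,384.5,200,-71);tilt();im=save('wrist','w44')
```

```text
pos [437.3 373.5 200.5] phi -72.2 d [-0.0112 -0.0012  0.0004] roll -1.19 F [ 0.7 -0.3 -1.1] w 43.1 t 87.2
zaxis [-0.0295 -0.0153 -0.9994] in tool:  [-0.0056 -0.0328  0.9994]
```

View pics/w44.png

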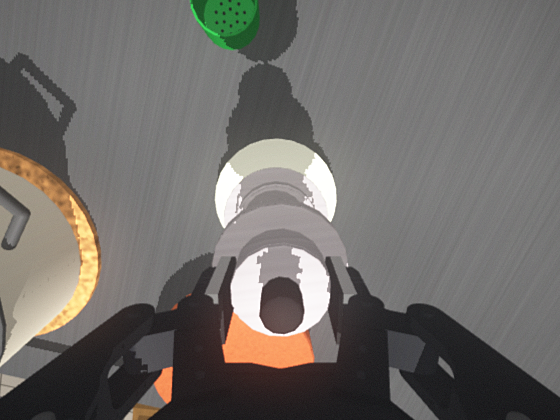

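Call:
arm_command(
  commands=[0,0,-0.045,0,0,0,0,0,0,0,-0.045,0,0,0,0,0,0,0,0,0],
)

```text
clock: 87.75
position: [438.9, 373.6, 289.6]
ee_rot: [0.808, -0.589, -0.007, 0.017]
contact_force: [-0.9, -0.7, -2.3]
gripper_width: 43.1
```

Call:
arm_command(
  commands=[0,0,0.03,0,0,0,0.025,0,0,0,0.02,0,0,0,0.01,0,0,0,0.004,0],
)

```text
clock: 88.25
position: [438.8, 374.4, 201.7]
ee_rot: [0.808, -0.588, -0.006, 0.011]
contact_force: [-0.5, -0.2, -0.6]
gripper_width: 43.1
```

Run:
```python
from h import *
delta(435,384.5,180,-71);tilt()
```

```text
pos [438.8 374.4 201.7] phi -72.1 d [-0.0109 -0.      0.0217] roll -1.09 F [-0.5 -0.2 -0.6] w 43.1 t 88.25
zaxis [-0.0223 -0.0103 -0.9997] in tool:  [-0.003  -0.0243  0.9997]
```

Call:
arm_command(
  commands=[0,0,-0.045,0,0,0,0,0,0,0,-0.045,0,0,0,0,0,0,0,0,0],
)

```text
clock: 88.75
position: [441.5, 375.3, 293.1]
ee_rot: [0.809, -0.588, -0.005, 0.01]
contact_force: [0.7, -0.9, -2.1]
gripper_width: 43.4
```

Call:
arm_command(
  commands=[0,0,0.035,0,0,0,0.03,0,0,0,0.025,0,0,0,0.01,0,0,0,0.004,0],
)

```text
clock: 89.25
position: [444.4, 378.6, 193.8]
ee_rot: [0.809, -0.587, -0.003, -0.0]
contact_force: [-0.6, -0.2, -0.2]
gripper_width: 43.4
```

Call:
arm_command(
  commands=[-0.005,0,0,0,-0.005,0,0,0,0,0,0,0,0,0,0,0,0,0,0,0],
)

```text
clock: 89.75
position: [443.0, 391.4, 198.3]
ee_rot: [0.81, -0.587, -0.002, -0.005]
contact_force: [0.2, -0.0, -0.9]
gripper_width: 43.3
```

Run:
```python
from h import *
delta(435,384.5,170,-71);tilt();save('wrist','w45')
```

```text
pos [443.  391.4 198.3] phi -71.8 d [0.0043 0.0099 0.0282] roll -0.84 F [ 0.2 -0.  -0.9] w 43.3 t 89.75
zaxis [ 0.0022  0.0098 -0.9999] in tool:  [0.0086 0.0051 0.9999]
```

View pics/w45.png

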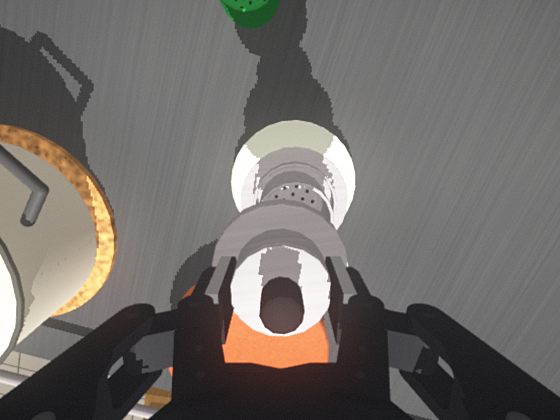

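Call:
arm_command(
  commands=[0.0022,0.005,0,0,0.0022,0.005,0,0,0,0,0.01,0,0,0,0.012,0,0,0,0.006,0],
)

```text
clock: 90.3
position: [434.2, 383.4, 169.3]
ee_rot: [0.81, -0.587, -0.002, -0.006]
contact_force: [1.0, -0.2, -1.1]
gripper_width: 43.1
```

Call:
arm_command(
  commands=[0,0,0,0,0,0,0,0,0,0,0,0,0,0,0,0,0,0,0,0],
)

```text
clock: 90.8
position: [434.1, 383.1, 167.3]
ee_rot: [0.81, -0.587, -0.002, -0.004]
contact_force: [-0.3, -0.4, -0.3]
gripper_width: 42.7
```

Run:
```python
from h import *
delta(435,384.3,155);tilt();im=save('wrist','w46')
cv2.imwrite('pics/w46z.png',cv2.resize(im[110:260,200:360,::-1],None,fx=4,fy=4,interpolation=cv2.INTER_CUBIC)[:600])
im=save('side','s46');cv2.imwrite('pics/s46z.png',cv2.resize(im[40:160,140:280,::-1],None,fx=5,fy=5,interpolation=cv2.INTER_CUBIC))
```

```text
pos [434.1 383.1 167.3] phi -71.9 d [-0.0008 -0.0011  0.0123] roll 0 F [-0.3 -0.4 -0.3] w 42.7 t 90.8
zaxis [ 0.0016  0.0088 -1.    ] in tool:  [0.0079 0.0042 1.    ]
```

View pics/w46z.png

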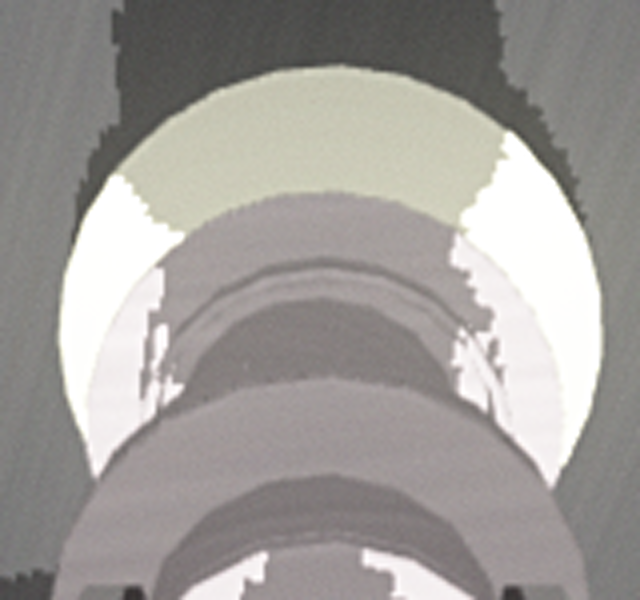

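View pics/s46z.png

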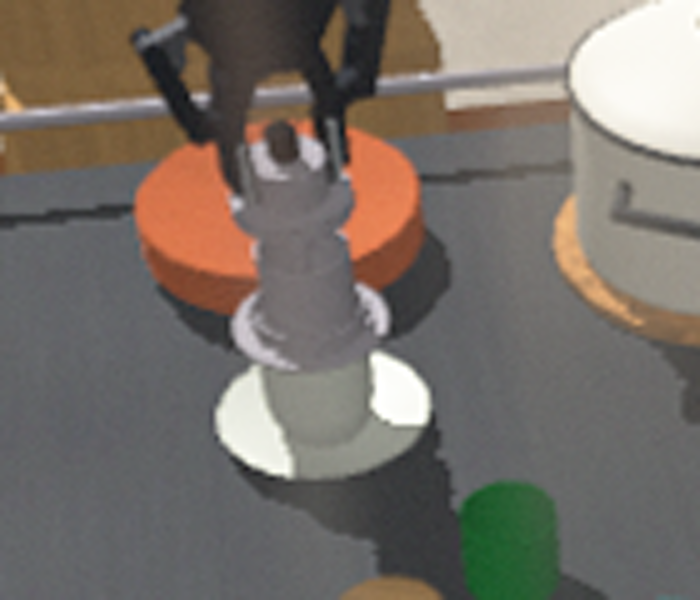

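Call:
arm_command(
  commands=[-0.0008,-0.0011,0.004,0,0,0,0.006,0,0,0,0.006,0,0,0,0.004,0,0,0,0,0],
)

```text
clock: 91.4
position: [434.9, 384.3, 145.4]
ee_rot: [0.81, -0.587, -0.002, -0.004]
contact_force: [0.2, 1.1, -0.3]
gripper_width: 42.7
```

Run:
```python
from h import *
delta(435,384.3,133.5);tilt();im=save('wrist','w47')
im=save('side','s47');cv2.imwrite('pics/s47z.png',cv2.resize(im[50:150,150:270,::-1],None,fx=6,fy=6,interpolation=cv2.INTER_CUBIC))
```

```text
pos [434.9 384.3 145.4] phi -71.9 d [ 0.0002 -0.      0.0119] roll 0 F [ 0.2  1.1 -0.3] w 42.7 t 91.4
zaxis [ 0.0013  0.0088 -1.    ] in tool:  [0.0079 0.004  1.    ]
```

View pics/s47z.png

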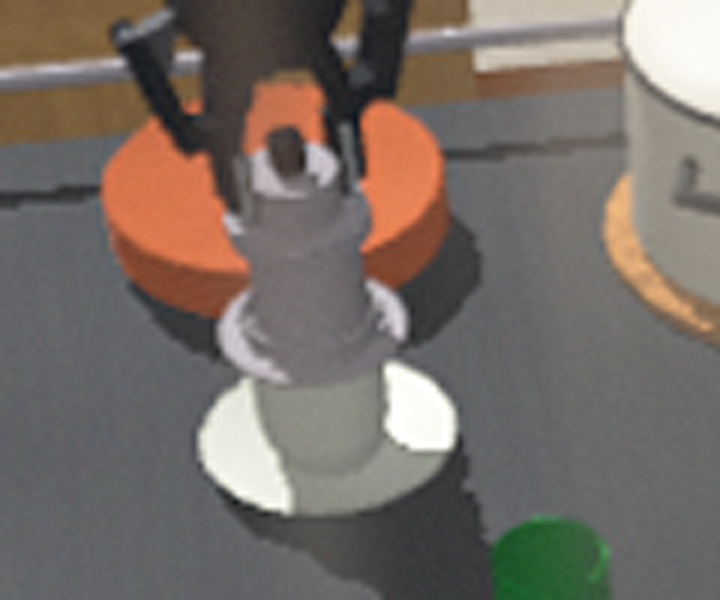

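View pics/w47.png

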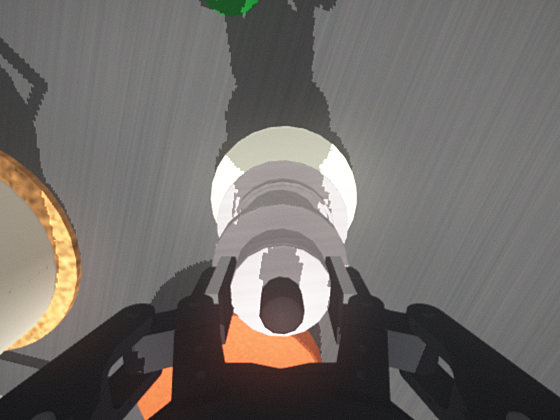

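Call:
arm_command(
  commands=[0,0,0.002,0,0,0,0.002,0,0,0,0.001,0,0,0,0.001,0,0,0,0,0],
)

```text
clock: 92.0
position: [435.5, 385.1, 140.3]
ee_rot: [0.81, -0.587, -0.002, -0.005]
contact_force: [-0.2, 0.6, -0.6]
gripper_width: 43.0
```

Run:
```python
from h import *
delta(435,384.3,133.5);tilt()
```

```text
pos [435.5 385.1 140.3] phi -71.9 d [0.0007 0.0007 0.0068] roll 0 F [-0.2  0.6 -0.6] w 43.0 t 92.0
zaxis [ 0.0031  0.0108 -0.9999] in tool:  [0.0093 0.0063 0.9999]
```

Call:
arm_command(
  commands=[0.0004,0.0002,0.001,0,0,0,0.001,0,0,0,0.001,0,0,0,0.001,0,0,0,0,0],
)

```text
clock: 92.5
position: [435.5, 384.7, 136.2]
ee_rot: [0.81, -0.587, -0.002, -0.006]
contact_force: [0.7, -0.1, -1.2]
gripper_width: 43.5
```

Run:
```python
from h import *
delta(435,384.3,133.5);tilt()
```

```text
pos [435.5 384.7 136.2] phi -71.9 d [0.0003 0.0006 0.0027] roll 0 F [ 0.7 -0.1 -1.2] w 43.5 t 92.5
zaxis [ 0.0034  0.0112 -0.9999] in tool:  [0.0096 0.0067 0.9999]
```

Skirt is now 5 mm over the rim with no contact. Continuing.

Call:
arm_command(
  commands=[0,0,0.001,0,0,0,0.001,0,0,0,0,0,0,0,0.0005,0,0,0,0,0],
)

```text
clock: 93.0
position: [435.6, 384.9, 134.2]
ee_rot: [0.81, -0.587, -0.002, -0.006]
contact_force: [0.9, -0.2, -1.3]
gripper_width: 43.4
```

Run:
```python
from h import *
delta(435,384.3,133.5);tilt()
```

```text
pos [435.6 384.9 134.2] phi -71.8 d [0.0004 0.0008 0.0007] roll 0 F [ 0.9 -0.2 -1.3] w 43.4 t 93.0
zaxis [ 0.0039  0.0115 -0.9999] in tool:  [0.0097 0.0073 0.9999]
```

Call:
arm_command(
  commands=[0,0,0.0006,0,0,0,0,0,0,0,0.0004,0,0,0,0,0,0,0,0,0],
)

```text
clock: 93.5
position: [435.7, 385.0, 134.1]
ee_rot: [0.81, -0.587, -0.002, -0.006]
contact_force: [-0.9, 0.4, 1.7]
gripper_width: 43.1
```

Run:
```python
from h import *
delta(435,384.3,133.5);tilt()
```

```text
pos [435.7 385.  134.1] phi -71.8 d [0.0005 0.0008 0.0006] roll 0 F [-0.9  0.4  1.7] w 43.1 t 93.5
zaxis [ 0.0044  0.0119 -0.9999] in tool:  [0.0099 0.0079 0.9999]
```

Contact at the seating height. Releasing and retreating.

Call:
arm_command(
  commands=[0,0,0,0,0,0,0,0,0,0,0,0,0,0,0,0,0,0,0,0],
  jaw=0.95,
)

```text
clock: 94.0
position: [436.0, 385.2, 133.2]
ee_rot: [0.81, -0.587, -0.002, -0.006]
contact_force: [-0.1, 0.1, 1.2]
gripper_width: 81.2
```

Call:
arm_command(
  commands=[0,0,-0.01,0,0,0,-0.015,0,0,0,-0.025,0,0,0,-0.025,0,0,0,-0.02,0],
)

```text
clock: 94.5
position: [434.7, 382.6, 230.5]
ee_rot: [0.81, -0.587, -0.002, -0.003]
contact_force: [0.4, -0.1, 0.1]
gripper_width: 81.4
```

Call:
arm_command(
  commands=[0,0,-0.01,0,0,0,0,0,0,0,0,0,0,0,0,0,0,0,0,0],
)

```text
clock: 95.0
position: [434.9, 382.9, 243.3]
ee_rot: [0.81, -0.587, -0.002, -0.005]
contact_force: [-0.5, 0.3, 0.7]
gripper_width: 81.3
```

Run:
```python
from h import *
delta(435,384.3,133.5);tilt();im=save('wrist','w50');masks('wrist','lid',132)
im=save('side','s50');cv2.imwrite('pics/s50z.png',cv2.resize(im[50:150,150:270,::-1],None,fx=6,fy=6,interpolation=cv2.INTER_CUBIC))
```

```text
pos [434.9 382.9 243.3] phi -71.9 d [-3.000e-04  1.000e-04  1.099e-01] roll 0 F [-0.5  0.3  0.7] w 81.3 t 95.0
zaxis [ 0.0033  0.0103 -0.9999] in tool:  [0.0087 0.0063 0.9999]
wrist lid 0.93 px [280. 208.] minenc 436.2 384.2 D 71.1 ell [436.6 384.1] [67.1 69.8]
```

View pics/s50z.png

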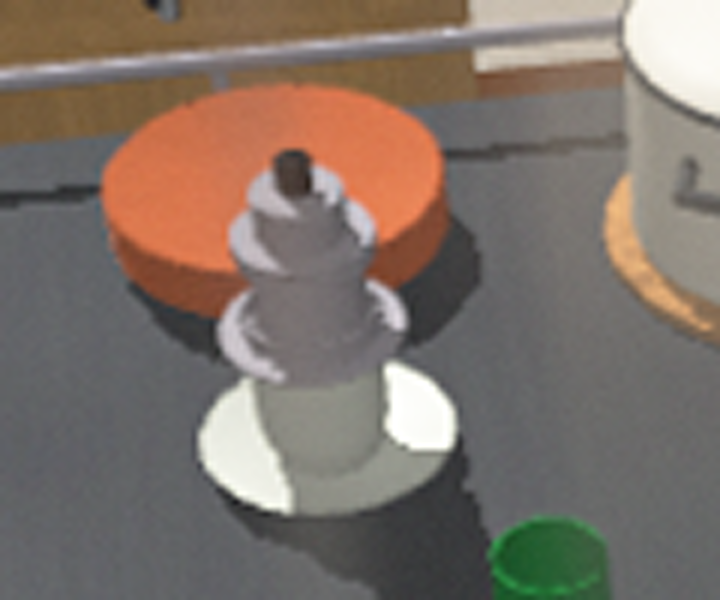

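View pics/w50.png

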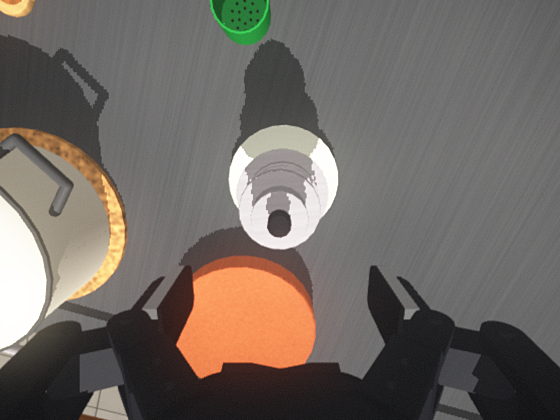

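View pics/s50.png

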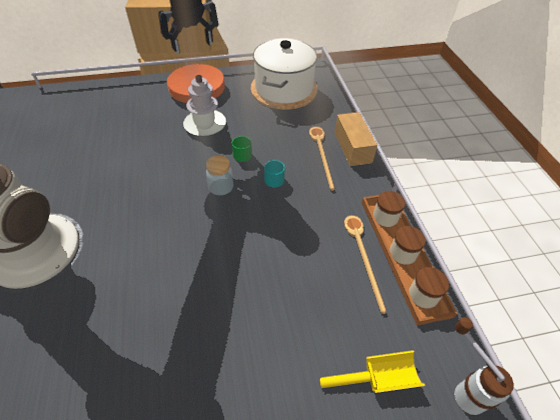

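The stack is upright, level and seated. The lid measures about (436, 384) against (435, 384) for the chamber, the bystanders are unmoved, and the gripper is well clear. I'm handing it in.

Run:
```python
from h import *
print(arm.job_done(), arm.read_state()['clock'])
```

```text
the job is handed in; nothing more can be done
the job is handed in; nothing more can be done
```

The drip coffee is assembled and handed in at about 95 s of the 144 s allowed. I placed the pieces in the order asked: the cup on the saucer, then the base, the steel chamber, the press with its stem up, and last the lid.

**Seating checks:**
- **Contact heights:** each piece touched down within about 1 mm of the height it should sit at, with contact forces of about 3 N or less.
- **Centring:** the last pictures show the stack upright and level. The cup and saucer centres agree within about 1 mm, and so do the chamber (435, 384) and the lid (436, 384).
- **Bystanders:** in the last side picture the jar, the scoop and both spoons lie where they started. I did not measure their positions again.

**What went less well:**
- **Tool tilt:** fast moves made the tool drift out of vertical, up to about 4° with the gripper empty. I brought it back below about 1.5° before every placing. For base, cup, chamber, press and lid it was at most 1.4° at release.
- **Side picture:** just before the lid went down, a rough reading of the side picture suggested it was about 2 mm off centre. The wrist picture did not show this, and the lid went down without catching.
- **Not seen:** the press is hidden under the lid, so my last direct view of it was before the lid went on.

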